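# Bring three sample bottles level by swapping risers

## Task

The sampler works at one height only, so rearrange the three sample bottles until their caps are level: the tallest bottle upright in the middle of the lowest riser, the medium one in the middle of the middle-height riser, the shortest in the middle of the highest. Every bottle is on a wrong riser now, so set one down on the empty spill tray, let it go there, and bring it back once its own riser is free. Keep the bottles upright all the while and leave the tube rack, the beaker and the tip box where they are.

Things in the scene. Friction and masses are not known exactly. Their poses are not given: they have to be found in the camera images.
- bottle_tall_mid (a point): centre (half-way up, on the axis) of the tallest of three closed, round, loose white plastic sample bottles with ribbed blue screw caps; 46 mm in diameter, 130 mm high with its cap. The straight wall runs from the foot to 26 mm below the top; above it a short shoulder and a cap 38 mm wide, 16 mm high. z is the bottle's axis, up when it stands. 100 to 250 g. At the start it stands on the high riser.
- bottle_medium_mid (a point): centre (half-way up, on the axis) of the medium-height of three closed, round, loose white plastic sample bottles with ribbed blue screw caps; 54 mm in diameter, 105 mm high with its cap. The straight wall runs from the foot to 26 mm below the top; above it a short shoulder and a cap 44 mm wide, 16 mm high. z is the bottle's axis, up when it stands. 100 to 250 g. At the start it stands on the low riser.
- bottle_short_mid (a point): centre (half-way up, on the axis) of the shortest of three closed, round, loose white plastic sample bottles with ribbed blue screw caps; 62 mm in diameter, 80 mm high with its cap. The straight wall runs from the foot to 26 mm below the top; above it a short shoulder and a cap 50 mm wide, 16 mm high. z is the bottle's axis, up when it stands. 100 to 250 g. At the start it stands on the middle riser.
- riser_low_top (a point): centre of the top face of the lowest riser: a fixed grey plastic square slab, 100 x 100 mm, top 20 mm above the bench; x and y along its sides, z up
- riser_mid_top (a point): centre of the top face of the middle-height riser: a fixed grey plastic round drum, 104 mm in diameter, top 45 mm above the bench; z up
- riser_high_top (a point): centre of the top face of the highest riser: a fixed grey plastic bridge, a flat plate 100 mm (x) by 110 mm (y) on two side walls, top 70 mm above the bench; z up
- tray_top (a point): centre of the inner floor of the empty spill tray: fixed, bare steel, square, 116 x 116 mm outside with 4 mm walls, rim 12 mm and inner floor 4 mm above the bench; x and y along its sides, z up
- tube_rack: bystander: loose white rack with eight blue-capped tubes, 50 (x) by 100 (y) by 64 mm high; origin at the centre of its underside
- beaker: bystander: loose clear empty beaker, 68 mm in diameter at the rim, 85 mm high; origin at the centre of its underside
- tip_box: bystander: loose grey box with white lid, 75 (x) by 110 (y) by 62 mm high; origin at the centre of its underside
Not all that is in view belongs to the job. What is shaped like the part that bears bottle_medium_mid but orange or yellow is not meant.

How it is judged:
By the outcome, as a careful person would: the job done as asked, in the order asked, and still so for the second after the job is handed in, with the robot touching nothing.
It also fails if it takes over 128 s, if anything falls off the work surface, if the arm or the gripper's body presses on something with over 40 N, if the wrist force passes 120 N, or if a joint passes its speed limit or range.

## Robot

A 6-joint arm with a two-finger parallel gripper is mounted at the origin on the work surface. World frame = base frame: x ahead of the robot, y to its left, z up, the work surface at z = 0. Lengths are in m, angles in degrees, forces in N, time in s.
With the tool pointing down it reaches from about 0.375 to 0.9 m from the base axis. Payload 3.1 kg.
Tool frame: the origin (TCP) lies at the very end of the fingers, on their centre line; the grasp point (between the pads) lies 19 mm behind it (bot.grip_point_offset is the distance from the TCP to the grasp point, in m); z points along the fingers, x is the direction in which the jaws open and shut, and the axes are right-handed (so a half turn about z gives the same grasp; the last joint's range is limited). The gripper opens to 87 mm and grips with 3 to 60 N. Pads are 19 mm wide; open, the fingers measure 117 mm over their backs; the gripper's body (75 mm by 190 mm) begins 51 mm behind the grasp point.
Start: joints at [-84.253, 30.224, 82.088, -0, 67.689, -10.227], TCP at [0.172, -0.601, 0.223] pointing down, gripper open.
Joint ranges: [-176.69, 176.69], [-43.24, 126.21], [12.49, 139.97], [-82, 262], [0, 151.66], [-163.58, 163.58]. Speed limits (degrees/s): [159.86, 159.86, 180, 180, 180, 180].

## Interface

Orientations are given as a 3x3 rotation matrix whose columns are the frame's x, y, z axes.
In Python, from rig import bot, capture, recognise, place_of gives the robot as it stands.
- The arm moves only by the tool send_rows, never from a script. Its argument "motion" is a list of rows, each a list of 2 entries, a list of its own where there are three numbers: the shift along the tool's x, y, z in mm, then the turn about the tool's z in rad. A call has exactly 5 rows; each row shifts and turns the pose as measured when the row begins, along the tool's axes as they then stand; what a row does not reach is not made up. A row lasts 1/12 s, in which the tool goes at most 41.7 mm and 7.16 degrees, less where a joint would pass 70% of its speed; a pose out of reach is approached as far as the arm can. A call with a gripper value outside its range is refused whole. "gripper" is the closure, from 0 (fully open) to 1 (shut), set as the call begins (left out, the last holds). The fingers move at their own pace and stop on an object; the grip force is fixed at half the most. Time passes only in rows, so rows that do not move let the fingers close, or fill a call up. It gives the time, the measured TCP pose, the force and the opening at its end, in the units of the state.
- bot.read_state(): the state, without advancing time (a new reading comes with each control period).
- capture(name): name is "scene" or "top" or "wrist"; returns a dict with "image" (420x560x3 uint8, blue, green, red), "fx", "fy", "cx", "cy" (pixels), "rvec" (rotation vector, rad) and "tvec" (3), from world to camera coordinates, as OpenCV has them. Camera axes: x right, y down, z forward; pixel columns grow to the right and rows downward; lengths in m; the calibration is good to about 2 mm. A picture is of the moment at which its call begins. There is no depth.
- bot.hand_in(): hands the job in, once; it reports no verdict.
Trained networks look in the newest picture that a camera, given by its name, has taken for a name from the list of things; names that differ only in an ending like _2 or _b are one class to them, and where a whole thing is asked for, a point or a joint stands for the part that bears it (a point fixed in the world has none). Each returns a list of dicts, best first, with "p" (0 to 1); they miss things now and then, are a little off and sometimes report something else, mostly with a low value. They report only what shows in the picture. A call takes as long as a camera call. They do not tell look-alikes from the thing itself.
- recognise(camera, target): "xy" ([column, row] in pixels, amid what is visible of it).
- place_of(camera, target): "xy" ([column, row] in pixels: a listed point, or the origin of a listed thing).
The state is a dict: "time_s": time; "joint_positions": joint angles; "qvel": joint speeds; "tau": joint torques, N m; "position": TCP position; "tcp_rot": TCP orientation; "force": force on the tool from outside, world axes, zero at the start; "moment": the same for the moment, N m; "opening": opening from 0.0 (shut) to 1.0 (fully open).
Only numpy, scipy, OpenCV 4.12 (cv2) and the standard library are available. Lean on these libraries where they do the work, as an engineer would, in place of code of your own. Each camera call takes 0.05 s, during which the arm holds its last target.

## Working session

There is one attempt and no reset: what is moved stays moved. The work goes in short steps, Python scripts to look and compute and a tool call to move; the robot and the scene stay as the last step left them, time stands still between calls to the robot, and variables do not carry over. Pictures are saved under pics/ and viewed, and the job is handed in when it is done.

Besides the shell and the picture viewer there is one more tool, called after "Call:" by a JSON object that holds its "fn" and its "kwargs". send_rows: Moves the arm, as the interface text tells. Its arguments: {"type":"object","properties":{"motion":{"type":"array","items":{"type":"array"}},"gripper":{"type":"number"}},"required":["motion"]}

```bash
mkdir -p pics; ls
python3 - <<'E'
from rig import bot,capture,recognise,place_of
import cv2
s=bot.read_state(); print(s)
for c in ["scene","top"]:
    d=capture(c); cv2.imwrite(f"pics/{c}0.png",d["image"]); print(c,d["fx"],d["cx"],d["rvec"],d["tvec"])
    for t in ["bottle_tall_mid","bottle_medium_mid","bottle_short_mid","riser_low_top","riser_mid_top","riser_high_top","tray_top","tube_rack","beaker","tip_box"]:
        print(t,[(([round(v) for v in r["xy"]]),round(r["p"],2)) for r in place_of(c,t)])
E
```

```text
pics
{'time_s': 0.0, 'joint_positions': array([-8.42528538e+01,  3.02777150e+01,  8.21573306e+01, -1.13891294e-03,
        6.76875580e+01, -1.02279985e+01]), 'qvel': array([-0.06236056, -0.07172678,  0.03261125,  0.09047979, -0.0709772 ,
       -0.04177733]), 'tau': array([-8.53185520e-04, -4.40046108e+01, -1.76593530e+01,  6.31885557e-02,
        5.84216556e-02, -1.70309236e-04]), 'position': array([ 0.17195354, -0.60011711,  0.2215798 ]), 'tcp_rot': array([[ 2.75227356e-01, -9.61379139e-01, -2.32576837e-04],
       [-9.61376853e-01, -2.75227217e-01,  2.12723683e-03],
       [-2.10909259e-03, -3.61879781e-04, -9.99997710e-01]]), 'force': array([-0.13374046, -0.21697355, -0.65799713]), 'moment': array([-0.02813239, -0.04331852,  0.00177493]), 'opening': 1.0027725506904426}
scene 385.5325877197533 278.0318218031273 [ 1.71287866  2.05284134 -0.65587148] [ 0.10417007 -0.38320834  1.43586524]
bottle_tall_mid [([238, 229], 0.89)]
bottle_medium_mid [([203, 220], 0.83), ([210, 176], 0.7), ([169, 180], 0.65)]
bottle_short_mid [([388, 209], 0.2)]
riser_low_top [([387, 210], 0.58), ([315, 257]
[... 186 characters left out ...]
), ([211, 178], 0.63)]
tip_box [([145, 235], 0.67), ([239, 227], 0.3)]
top 482.04219026762235 281.3278513787621 [ 2.09438027 -2.14351886  0.16370331] [0.01341302 0.56360552 1.06355916]
bottle_tall_mid [([319, 155], 0.89)]
bottle_medium_mid [([370, 192], 0.85), ([438, 242], 0.82), ([384, 252], 0.78), ([147, 257], 0.6)]
bottle_short_mid [([146, 258], 0.58)]
riser_low_top [([382, 260], 0.61)]
riser_mid_top [([155, 256], 0.86), ([318, 167], 0.74)]
riser_high_top [([319, 167], 0.56)]
tray_top [([232, 190], 0.95), ([144, 180], 0.75), ([148, 262], 0.71)]
tube_rack [([296, 276], 0.7), ([231, 191], 0.34)]
beaker [([142, 180], 0.69), ([441, 182], 0.66), ([230, 189], 0.38)]
tip_box [([442, 181], 0.76)]
```

View pics/scene0.png

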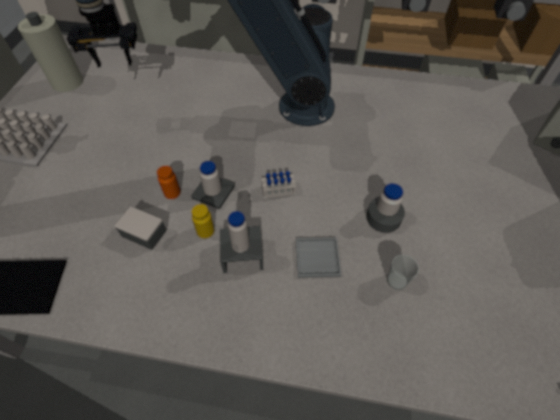

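View pics/top0.png

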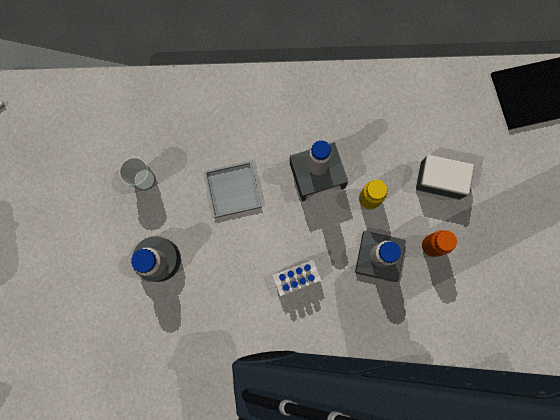

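The scene picture shows the white bottles: tall on the bridge (238,229), medium on the square slab (210,180), short on the drum (390,200). The tray is at (317,257) and the look-alikes are orange (169,182) and yellow (203,220). In the top view the blue caps are at (321,150), (389,252) and (145,262). Next I compute positions.

```bash
cat > h.py <<'E'
import numpy as np,cv2
from rig import bot,capture,recognise,place_of
def cam(d):
    K=np.array([[d["fx"],0,d["cx"]],[0,d["fy"],d["cy"]],[0,0,1]]);R=cv2.Rodrigues(np.array(d["rvec"],float))[0];t=np.array(d["tvec"],float).ravel();return K,R,t
def ray(d,uv,z):
    K,R,t=cam(d);c=-R.T@t;v=R.T@np.linalg.inv(K)@np.array([uv[0],uv[1],1.]);return c+v*(z-c[2])/v[2]
def proj(d,P):
    K,R,t=cam(d);q=K@(R@np.array(P,float)+t);return q[:2]/q[2]
def blobs(d,amin=60):
    h=cv2.cvtColor(d["image"],cv2.COLOR_BGR2HSV);m=cv2.inRange(h,(105,140,60),(130,255,255))
    n,l,s,c=cv2.connectedComponentsWithStats(m);return [(c[i],s[i]) for i in range(1,n) if s[i][4]>amin],m
E
python3 - <<'E'
from h import *
d=capture("top"); b,m=blobs(d)
for c,s in b: print(c.round(1),s, [ray(d,c,z).round(4) for z in (.142,.117,.192)])
e=capture("scene"); b,m=blobs(e,40)
for c,s in b: print(c.round(1),s, [ray(e,c,z).round(4) for z in (.142,.117,.192)])
print("camtop",-cam(d)[1].T@cam(d)[2])
im=cv2.resize(d["image"][130:300,100:500],None,fx=2,fy=2,interpolation=cv2.INTER_CUBIC)
cv2.imwrite("pics/topz.png",cv2.convertScaleAbs(im,alpha=1.5))
for n,uv,z in [("beaker",(134,171),.085),("beakfoot",(142,182),0),("tip",(447,173),.062),("rack",(295,275),.06),("yel",(376,187),.1),("org",(445,239),.1)]:print(n,ray(d,uv,z).round(3))
E
```

```text
[320.8 149.1] [311 141  20  18 268] [array([ 0.6751, -0.0894,  0.142 ]), array([ 0.6827, -0.0911,  0.117 ]), array([ 0.6598, -0.0861,  0.192 ])]
[389.8 251.5] [379 242  22  20 342] [array([ 0.4508, -0.2243,  0.142 ]), array([ 0.4528, -0.2294,  0.117 ]), array([ 0.4467, -0.2143,  0.192 ])]
[142.5 260.2] [131 249  24  23 426] [array([0.4446, 0.291 , 0.142 ]), array([0.4465, 0.2987, 0.117 ]), array([0.4408, 0.2754, 0.192 ])]
[207.5 167.2] [201 162  14  12 138] [array([ 0.4705, -0.2194,  0.142 ]), array([ 0.4498, -0.2295,  0.117 ]), array([ 0.512 , -0.1993,  0.192 ])]
[392.9 191.1] [385 184  17  15 200] [array([0.4643, 0.2901, 0.142 ]), array([0.4433, 0.2958, 0.117 ]), array([0.5062, 0.2787, 0.192 ])]
[236.1 218.4] [229 212  15  14 167] [array([ 0.6239, -0.0993,  0.142 ]), array([ 0.6079, -0.1057,  0.117 ]), array([ 0.656 , -0.0866,  0.192 ])]
camtop [ 0.36823579 -0.0219724   1.14582233]
beaker [0.653 0.334 0.085]
beakfoot [0.647 0.342 0.   ]
tip [ 0.634 -0.382  0.062]
rack [ 0.41  -0.027  0.06 ]
yel [ 0.597 -0.211  0.1  ]
org [ 0.479 -0.353  0.1  ]
```

View pics/topz.png

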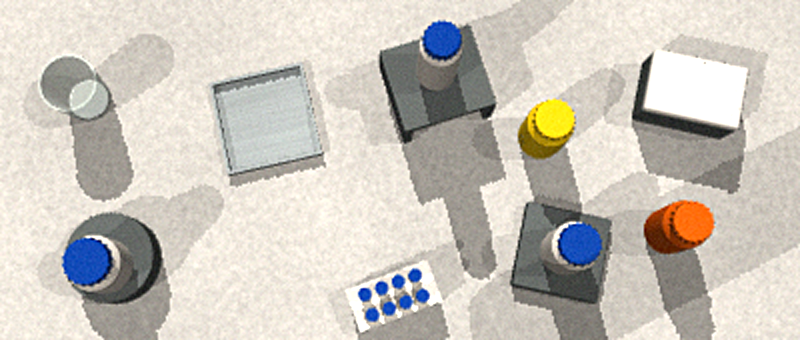

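Run:
```python
from h import *
d=capture("top")
tiles=[]
for (x,y) in [(200,155),(283,135),(348,220),(120,220)]:
    im=cv2.resize(d["image"][y:y+72,x:x+72],(390,290) and (396,396)[:2],interpolation=cv2.INTER_NEAREST); 
    im=cv2.convertScaleAbs(im,alpha=2.0 if x!=200 else 1.3)
    for k in range(0,72,10):
        cv2.putText(im,str(x+k),(int(k*5.5),8),0,.3,(0,0,255));cv2.putText(im,str(y+k),(0,int(k*5.5)+4),0,.3,(0,0,255))
        for j in range(0,72,10): cv2.circle(im,(int((k+.5)*5.5),int((j+.5)*5.5)),1,(0,0,255),-1)
    tiles.append(im)
cv2.imwrite("pics/t1.png",np.hstack(tiles[:2]));cv2.imwrite("pics/t2.png",np.hstack(tiles[2:]))
```

```text
(no output)
```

View pics/t1.png

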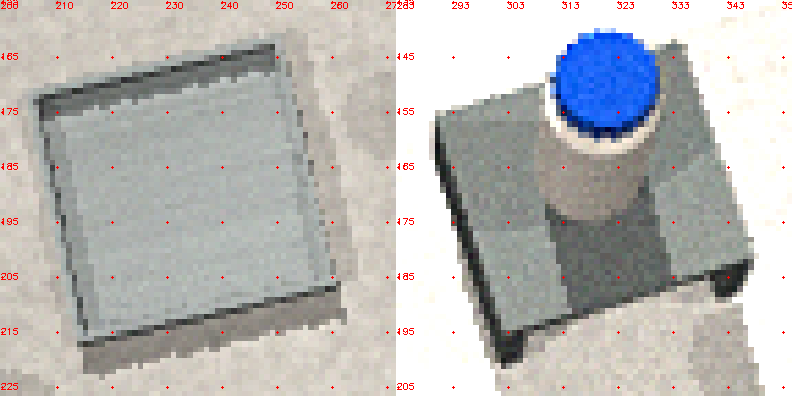

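View pics/t2.png

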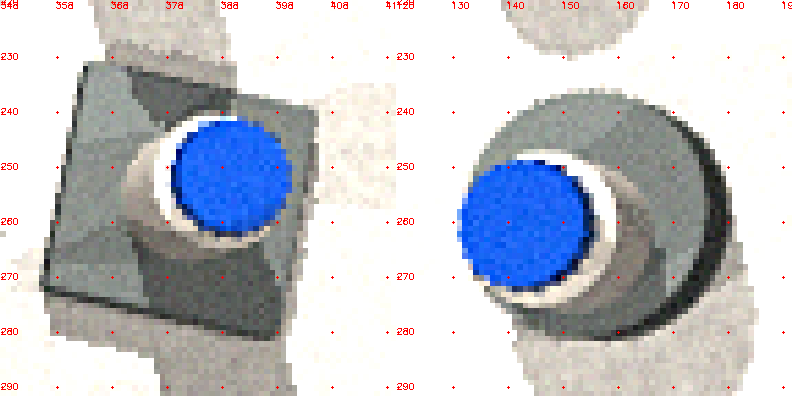

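Run:
```python
from h import *
d=capture("top")
def px(o,p): return np.array([o[0]+p[0]/5.5-.5,o[1]+p[1]/5.5-.5])
sets={"tray":((200,155),[(35,97),(282,38),(340,285),(82,345)],.012),
"high":((283,135),[(41,115),(285,42),(356,262),(107,332)],.07),
"low":((348,220),[(85,63),(318,108),(275,338),(44,288)],.02)}
for n,(o,P,z) in sets.items():
    Q=np.array([ray(d,px(o,p),z) for p in P])
    print(n,Q.mean(0).round(4),np.linalg.norm(Q-np.roll(Q,-1,0),axis=1).round(4),np.degrees(np.arctan2(*(Q[1]-Q[0])[[1,0]])).round(1),np.degrees(np.arctan2(*(Q[2]-Q[3])[[1,0]])).round(1))
for n,uv,z in [("tray",(232,190),.004),("high",(319,167),.07),("low",(382,260),.02),("mid",(155,256),.045)]: print(n,ray(d,uv,z).round(4))
e=capture("scene")
for t,z in [("tray_top",.004),("riser_high_top",.07),("riser_low_top",.02),("riser_mid_top",.045)]:
    r=place_of("scene",t); print(t,[ray(e,q["xy"],z).round(3) for q in r])
# drum overlay
x,y=120,220
im=cv2.resize(d["image"][y:y+72,x:x+72],(576,576),interpolation=cv2.INTER_NEAREST);im=cv2.convertScaleAbs(im,alpha=2)
c0=ray(d,(154.5,256),.045)
print(c0)
for z,col in ((.045,(0,0,255)),(0,(0,255,0))):
  pts=[(proj(d,[c0[0]+.052*np.cos(a),c0[1]+.052*np.sin(a),z])-[x-.5,y-.5])*8 for a in np.linspace(0,6.28,80)]
  cv2.polylines(im,[np.array(pts).astype(int)],True,col,1)
cv2.imwrite("pics/drum.png",im)
```

```text
tray [0.6207 0.1166 0.012 ] [0.1122 0.1144 0.115  0.1136] -77.7 -78.1
high [ 0.651 -0.087  0.07 ] [0.1075 0.0992 0.1075 0.0971] -74.4 -75.5
low [ 0.452  -0.2264  0.02  ] [0.0998 0.099  0.0979 0.0972] -102.5 -103.5
tray [0.6202 0.1201 0.004 ]
high [ 0.6544 -0.0887  0.07  ]
low [ 0.4416 -0.2297  0.02  ]
mid [0.4609 0.2926 0.045 ]
tray_top [array([0.632, 0.114, 0.004])]
riser_high_top [array([ 0.66, -0.08,  0.07]), array([0.684, 0.315, 0.07 ])]
riser_low_top [array([ 0.435, -0.227,  0.02 ])]
riser_mid_top [array([0.46 , 0.29 , 0.045])]
[0.46093753 0.29379475 0.045     ]
```

View pics/drum.png

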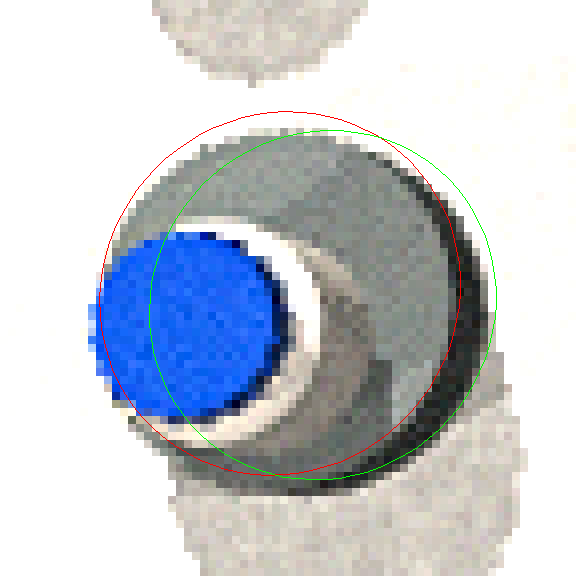

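Things that could be mistaken for the targets in the top view:
- **White bottles, blue caps:** short (143,260), medium (390,252), tall (321,149).
- **Look-alikes to ignore:** yellow (376,187), orange (445,239).
- **Other decoys:** the beaker (134,171), and the rack's small blue caps (295,275).

First I take the white medium bottle on the slab (390,252). The close crop t2 showed a white body, a blue cap and a square slab under it. The plan is medium → tray, tall → low, short → high, medium → mid, with the world yaw held constant.

Call:
{"fn": "send_rows", "kwargs": {"motion": [[[-18, -24, 0], 0], [[-18, -24, 0], 0], [[-18, -24, 0], 0], [[-18, -24, 0], 0], [[-18, -24, 0], 0]], "gripper": 0}}

```text
time_s: 1.97
position: [0.2614, -0.485, 0.2218]
tcp_rot: [[0.265, -0.964, -0.001], [-0.964, -0.265, -0.008], [0.007, 0.003, -1.0]]
force: [-1.2, 0.3, 0.2]
opening: 0.997
```

Call:
{"fn": "send_rows", "kwargs": {"motion": [[[-18, -24, 0], 0], [[-18, -24, 0], 0], [[-18, -24, 0], 0], [[-18, -24, 0], 0], [[-18, -24, 0], 0]]}}

```text
time_s: 2.38
position: [0.3568, -0.3608, 0.2216]
tcp_rot: [[0.263, -0.965, 0.001], [-0.965, -0.263, -0.01], [0.01, 0.002, -1.0]]
force: [0.2, -1.2, -0.4]
opening: 1.002
```

```bash
cat >> h.py <<'E'
def need(*T):
    s=bot.read_state();R=s["tcp_rot"];print("t",round(s["time_s"],2),"pos",s["position"].round(4),"F",s["force"].round(1),"op",round(s["opening"],3),"yaw",np.degrees(np.arctan2(R[1,0],R[0,0])).round(2),"tilt",np.degrees(np.arccos(-R[2,2])).round(2))
    for t in T: print("need",t,(R.T@(np.array(t)-s["position"])*1000).round(1))
E
python3 - <<'E'
from h import *
need((.4525,-.229,.222),(.4525,-.229,.065))
E
```

```text
t 2.38 pos [ 0.3568 -0.3608  0.2216] F [ 0.2 -1.2 -0.4] op 1.002 yaw -74.73 tilt 0.56
need (0.4525, -0.229, 0.222) [-102.  -127.    -1.6]
need (0.4525, -0.229, 0.065) [-103.5 -127.3  155.3]
```

Call:
{"fn": "send_rows", "kwargs": {"motion": [[[-21, -26, 0], 0], [[-21, -26, 0], 0], [[-21, -26, 0], 0], [[-21, -26, 0], 0], [[-15, -19, 0], 0]]}}

```text
time_s: 2.8
position: [0.454, -0.2264, 0.2215]
tcp_rot: [[0.262, -0.965, 0.003], [-0.965, -0.262, -0.012], [0.012, -0.0, -1.0]]
force: [-0.1, -0.0, 0.6]
opening: 0.999
```

Call:
{"fn": "send_rows", "kwargs": {"motion": [[[0, 0, 0], 0], [[0, 0, 0], 0], [[0, 0, 0], 0], [[0, 0, 0], 0], [[0, 0, 0], 0]]}}

```text
time_s: 3.22
position: [0.4557, -0.2236, 0.222]
tcp_rot: [[0.269, -0.963, 0.004], [-0.963, -0.269, -0.012], [0.013, -0.001, -1.0]]
force: [0.1, 0.3, -0.0]
opening: 1.001
```

Run:
```python
from h import *
need((.4525,-.229,.222),(.4525,-.229,.065))
d=capture("wrist");cv2.imwrite("pics/w1.png",d["image"])
b,m=blobs(d,150)
for c,s in b: print(c.round(1),s,ray(d,c,.117).round(4),ray(d,c,.125).round(4))
```

```text
t 3.22 pos [ 0.4557 -0.2236  0.222 ] F [ 0.1  0.3 -0. ] op 1.001 yaw -74.42 tilt 0.75
need (0.4525, -0.229, 0.222) [4.4 4.5 0.1]
need (0.4525, -0.229, 0.065) [  2.3   4.6 157.1]
[ 87.3 176.3] [ 50 168  76  18 876] [ 0.4362 -0.0585  0.117 ] [ 0.4388 -0.0628  0.125 ]
[279.6 208.9] [ 255  184   51   51 1916] [ 0.4522 -0.2291  0.117 ] [ 0.4543 -0.2283  0.125 ]
[ 92.3 198. ] [ 56 189  74  19 844] [ 0.4176 -0.065   0.117 ] [ 0.4208 -0.069   0.125 ]
```

View pics/w1.png

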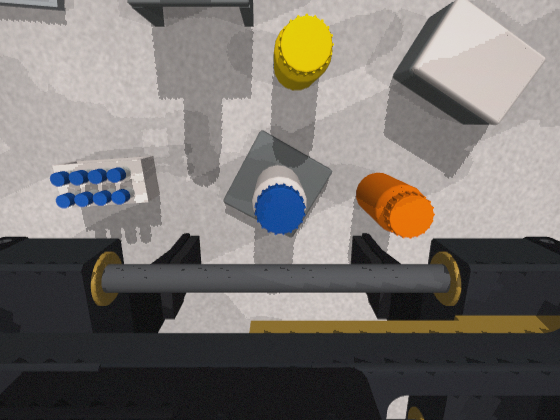

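Wrist view: the white medium bottle's cap is at (280,209) on the grey slab, and orange (397,205) and yellow (303,50) are clear of the jaws. It agrees with the top camera at (0.4525,-0.229), so I descend.

Call:
{"fn": "send_rows", "kwargs": {"motion": [[[2, 4.6, 0], 0], [[0, 0, 20], 0], [[0, 0, 20], 0], [[0, 0, 20], 0], [[0, 0, 0], 0]]}}

```text
time_s: 3.68
position: [0.4507, -0.2343, 0.1623]
tcp_rot: [[0.262, -0.965, 0.009], [-0.965, -0.262, -0.018], [0.019, -0.004, -1.0]]
force: [0.2, 0.2, 0.2]
opening: 1.005
```

Run:
```python
from h import *
need((.4525,-.229,.065))
d=capture("wrist")
print(ray(d,(278.5,187.5),.02))
```

```text
t 3.68 pos [ 0.4507 -0.2343  0.1623] F [0.2 0.2 0.2] op 1.005 yaw -74.83 tilt 1.13
need (0.4525, -0.229, 0.065) [-6.5 -2.8 97.2]
[ 0.45917045 -0.23733879  0.02      ]
```

Call:
{"fn": "send_rows", "kwargs": {"motion": [[[-6, -2.5, 5], 0], [[0, 0, 12], 0], [[0, 0, 12], 0], [[0, 0, 12], 0], [[0, 0, 5], 0]]}}

```text
time_s: 4.15
position: [0.4559, -0.2327, 0.1216]
tcp_rot: [[0.258, -0.966, 0.02], [-0.966, -0.259, -0.027], [0.031, -0.013, -0.999]]
force: [-0.1, -0.3, 0.8]
opening: 1.0
```

Run:
```python
from h import *
need((.4525,-.229,.065))
d=capture("wrist");b,m=blobs(d,150)
cv2.imwrite("pics/w2.png",d["image"])
for c,s in b: print(c.round(1),s,ray(d,c,.117).round(4),ray(d,c,.125).round(4))
need((.4525,-.229,.065));print(bot.read_state()["tcp_rot"].round(4)[:,2])
```

```text
t 4.15 pos [ 0.4559 -0.2327  0.1216] F [-0.1 -0.3  0.8] op 1.0 yaw -75.03 tilt 1.94
need (0.4525, -0.229, 0.065) [-6.2  3.1 56.4]
[ 23.3 199.4] [  0 188  50  25 911] [ 0.4498 -0.0904  0.117 ] [ 0.4533 -0.0961  0.125 ]
[268.9 242.2] [ 229  213   80   51 3162] [ 0.4587 -0.2273  0.117 ] [ 0.4618 -0.2264  0.125 ]
[ 29.7 228.9] [  0 218  58  21 881] [ 0.4334 -0.0948  0.117 ] [ 0.4376 -0.1003  0.125 ]
t 4.2 pos [ 0.4558 -0.2325  0.1213] F [ 0.5 -0.5 -0.1] op 1.002 yaw -75.02 tilt 1.9
need (0.4525, -0.229, 0.065) [-6.   2.9 56.1]
[ 0.0198 -0.0266 -0.9995]
```

View pics/w2.png

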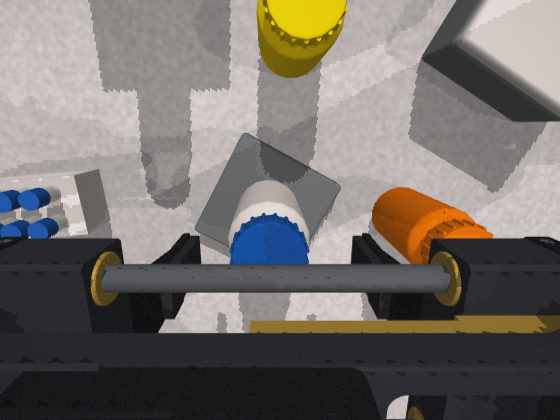

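Wrist view: the bottle cap sits between the fingers at (269,242). The tool has tilted to about 1.9°, so I check how moves affect tilt before gripping. I go up first.

Call:
{"fn": "send_rows", "kwargs": {"motion": [[[-6, 3, -20], 0], [[0, 0, -20], 0], [[0, 0, -20], 0], [[0, 0, 0], 0], [[0, 0, 0], 0]]}}

```text
time_s: 4.62
position: [0.4506, -0.2256, 0.1859]
tcp_rot: [[0.258, -0.966, 0.021], [-0.966, -0.259, -0.028], [0.032, -0.013, -0.999]]
force: [-0.1, 0.4, -0.7]
opening: 0.994
```

Run:
```python
from h import *
need((.4525,-.229,.065));print(bot.read_state()["tcp_rot"].round(4)[:,2],bot.read_state()["joint_positions"].round(2))
```

```text
t 4.62 pos [ 0.4506 -0.2256  0.1859] F [-0.1  0.4 -0.7] op 0.994 yaw -75.03 tilt 2.0
need (0.4525, -0.229, 0.065) [ -0.2   0.7 120.9]
[ 0.0213 -0.0276 -0.9994] [-39.04  23.3  102.82  -0.58  51.93  36.33]
```

Call:
{"fn": "send_rows", "kwargs": {"motion": [[[0, 0, -20], 0], [[0, 0, 0], 0], [[0, 0, 0], 0], [[0, 0, 0], 0], [[0, 0, 0], 0]]}}

```text
time_s: 5.03
position: [0.4496, -0.2244, 0.2053]
tcp_rot: [[0.258, -0.966, 0.021], [-0.966, -0.259, -0.027], [0.032, -0.013, -0.999]]
force: [0.5, 1.4, 0.6]
opening: 1.0
```

Run:
```python
from h import *
need((.4525,-.229,.065));print(bot.read_state()["tcp_rot"].round(4)[:,2],bot.read_state()["joint_positions"].round(2))
```

```text
t 5.03 pos [ 0.4496 -0.2244  0.2053] F [0.5 1.4 0.6] op 1.0 yaw -75.03 tilt 1.96
need (0.4525, -0.229, 0.065) [  0.7   0.2 140.4]
[ 0.0209 -0.0272 -0.9994] [-39.    21.53 101.79  -0.56  54.77  36.33]
```

Call:
{"fn": "send_rows", "kwargs": {"motion": [[[0, 0, 40], 0], [[0, 0, 0], 0], [[0, 0, 0], 0], [[0, 0, 0], 0], [[0, 0, 0], 0]]}}

```text
time_s: 5.45
position: [0.4498, -0.2251, 0.1619]
tcp_rot: [[0.258, -0.966, 0.015], [-0.966, -0.258, -0.023], [0.026, -0.009, -1.0]]
force: [-0.4, 0.1, 0.7]
opening: 0.996
```

Run:
```python
from h import *
need((.4525,-.229,.065));print(bot.read_state()["tcp_rot"].round(4)[:,2],bot.read_state()["joint_positions"].round(2))
```

```text
t 5.45 pos [ 0.4498 -0.2251  0.1619] F [-0.4  0.1  0.7] op 0.996 yaw -75.04 tilt 1.58
need (0.4525, -0.229, 0.065) [ 1.9 -0.7 96.9]
[ 0.0155 -0.0228 -0.9996] [-39.05  25.57 103.99  -0.6   48.93  36.37]
```

Call:
{"fn": "send_rows", "kwargs": {"motion": [[[0, 0, -40], 0], [[0, 0, 0], 0], [[0, 0, 0], 0], [[0, 0, 0], 0], [[0, 0, 0], 0]]}}

```text
time_s: 5.87
position: [0.451, -0.2255, 0.2088]
tcp_rot: [[0.258, -0.966, 0.023], [-0.966, -0.259, -0.029], [0.034, -0.015, -0.999]]
force: [1.0, 0.1, 0.4]
opening: 0.999
```

Run:
```python
from h import *
need((.4525,-.229,.065));print(bot.read_state()["tcp_rot"].round(4)[:,2],bot.read_state()["joint_positions"].round(2))
```

```text
t 5.87 pos [ 0.451  -0.2255  0.2088] F [1.  0.1 0.4] op 0.999 yaw -75.05 tilt 2.12
need (0.4525, -0.229, 0.065) [ -1.1   1.6 143.9]
[ 0.023  -0.0288 -0.9993] [-39.    21.31 101.45  -0.55  55.17  36.33]
```

Call:
{"fn": "send_rows", "kwargs": {"motion": [[[10, 0, 0], 0], [[10, 0, 0], 0], [[10, 0, 0], 0], [[10, 0, 0], 0], [[0, 0, 0], 0]]}}

```text
time_s: 6.28
position: [0.4624, -0.2685, 0.2109]
tcp_rot: [[0.258, -0.966, 0.025], [-0.965, -0.259, -0.031], [0.036, -0.016, -0.999]]
force: [-0.1, -0.4, 0.7]
opening: 0.997
```

Run:
```python
from h import *
need((.4525,-.229,.065));print(bot.read_state()["tcp_rot"].round(4)[:,2],bot.read_state()["joint_positions"].round(2))
```

```text
t 6.28 pos [ 0.4624 -0.2685  0.2109] F [-0.1 -0.4  0.7] op 0.997 yaw -75.01 tilt 2.26
need (0.4525, -0.229, 0.065) [-45.9   1.6 144.3]
[ 0.0245 -0.0308 -0.9992] [-41.9   23.33  97.34  -0.45  57.1   33.33]
```

Call:
{"fn": "send_rows", "kwargs": {"motion": [[[-10, 0, 0], 0], [[-10, 0, 0], 0], [[-10, 0, 0], 0], [[-10, 0, 0], 0], [[0, 0, 0], 0]]}}

```text
time_s: 6.7
position: [0.4493, -0.2258, 0.2074]
tcp_rot: [[0.256, -0.966, 0.02], [-0.966, -0.256, -0.026], [0.031, -0.013, -0.999]]
force: [-0.9, 0.2, -0.0]
opening: 0.996
```

Run:
```python
from h import *
need((.4525,-.229,.065));print(bot.read_state()["tcp_rot"].round(4)[:,2],bot.read_state()["joint_positions"].round(2))
```

```text
t 6.7 pos [ 0.4493 -0.2258  0.2074] F [-0.9  0.2 -0. ] op 0.996 yaw -75.17 tilt 1.9
need (0.4525, -0.229, 0.065) [ -0.4  -0.4 142.4]
[ 0.0203 -0.0263 -0.9994] [-39.16  21.41 101.57  -0.53  55.16  36.29]
```

Call:
{"fn": "send_rows", "kwargs": {"motion": [[[0, 0, 40], 0], [[0, 0, 0], 0], [[0, 0, 0], 0], [[0, 0, 0], 0], [[0, 0, 0], 0]]}}

```text
time_s: 7.12
position: [0.4507, -0.2239, 0.1683]
tcp_rot: [[0.261, -0.965, 0.02], [-0.965, -0.261, -0.026], [0.031, -0.013, -0.999]]
force: [-0.3, 0.6, -0.7]
opening: 0.998
```

Run:
```python
from h import *
need((.4525,-.229,.065));print(bot.read_state()["tcp_rot"].round(4)[:,2],bot.read_state()["joint_positions"].round(2))
```

```text
t 7.12 pos [ 0.4507 -0.2239  0.1683] F [-0.3  0.6 -0.7] op 0.998 yaw -74.88 tilt 1.92
need (0.4525, -0.229, 0.065) [  2.2   0.9 103.4]
[ 0.0205 -0.0265 -0.9994] [-38.88  24.87 103.86  -0.59  49.4   36.36]
```

Call:
{"fn": "send_rows", "kwargs": {"motion": [[[0, 0, -20], 0], [[0, 0, -20], 0], [[0, 0, 0], 0], [[0, 0, 0], 0], [[0, 0, 0], 0]]}}

```text
time_s: 7.53
position: [0.4521, -0.2248, 0.2174]
tcp_rot: [[0.26, -0.965, 0.032], [-0.965, -0.261, -0.036], [0.043, -0.021, -0.999]]
force: [0.1, 0.1, -0.3]
opening: 0.997
```

Run:
```python
from h import *
need((.4525,-.229,.065));print(bot.read_state()["tcp_rot"].round(4)[:,2],bot.read_state()["joint_positions"].round(2))
```

```text
t 7.53 pos [ 0.4521 -0.2248  0.2174] F [ 0.1  0.1 -0.3] op 0.997 yaw -74.92 tilt 2.73
need (0.4525, -0.229, 0.065) [ -2.3   3.9 152.4]
[ 0.0316 -0.0356 -0.9989] [-38.86  20.42 101.24  -0.55  55.65  36.33]
```

Call:
{"fn": "send_rows", "kwargs": {"motion": [[[0, 0, -8], 0], [[0, 0, -8], 0], [[0, 0, -8], 0], [[0, 0, -8], 0], [[0, 0, -8], 0]]}}

```text
time_s: 7.95
position: [0.449, -0.2222, 0.2588]
tcp_rot: [[0.26, -0.965, 0.027], [-0.965, -0.261, -0.032], [0.038, -0.018, -0.999]]
force: [0.5, -0.9, -0.7]
opening: 0.995
```

Run:
```python
from h import *
need((.4525,-.229,.065));print(bot.read_state()["tcp_rot"].round(4)[:,2],bot.read_state()["joint_positions"].round(2))
```

```text
t 7.95 pos [ 0.449  -0.2222  0.2588] F [ 0.5 -0.9 -0.7] op 0.995 yaw -74.94 tilt 2.42
need (0.4525, -0.229, 0.065) [1.000e-01 1.900e+00 1.939e+02]
[ 0.0273 -0.0322 -0.9991] [-38.85  17.07  98.57  -0.52  61.99  36.3 ]
```

Call:
{"fn": "send_rows", "kwargs": {"motion": [[[0, 0, 4], 0], [[0, 0, 10], 0], [[0, 0, 20], 0], [[0, 0, 34], 0], [[0, 0, 0], 0]]}}

```text
time_s: 8.37
position: [0.4534, -0.2264, 0.1911]
tcp_rot: [[0.26, -0.965, 0.035], [-0.965, -0.261, -0.038], [0.046, -0.024, -0.999]]
force: [-1.4, 0.7, -0.6]
opening: 1.0
```

Call:
{"fn": "send_rows", "kwargs": {"motion": [[[0, 0, 0], 0], [[0, 0, 0], 0], [[0, 0, 0], 0], [[0, 0, 0], 0], [[0, 0, 0], 0]]}}

```text
time_s: 8.78
position: [0.4535, -0.2264, 0.1918]
tcp_rot: [[0.26, -0.965, 0.034], [-0.965, -0.261, -0.037], [0.045, -0.023, -0.999]]
force: [-0.4, 0.5, 0.3]
opening: 0.998
```

Run:
```python
from h import *
need((.4525,-.229,.065));print(bot.read_state()["tcp_rot"].round(4)[:,2],bot.read_state()["joint_positions"].round(2))
```

```text
t 8.78 pos [ 0.4535 -0.2264  0.1918] F [-0.4  0.5  0.3] op 0.998 yaw -74.93 tilt 2.88
need (0.4525, -0.229, 0.065) [ -3.4   4.5 126.7]
[ 0.0338 -0.0373 -0.9987] [-38.9   22.67 102.72  -0.57  51.76  36.35]
```

Call:
{"fn": "send_rows", "kwargs": {"motion": [[[0, 0, -34], 0], [[0, 0, -20], 0], [[0, 0, -10], 0], [[0, 0, -4], 0], [[0, 0, -2], 0]]}}

```text
time_s: 9.2
position: [0.4518, -0.2241, 0.2678]
tcp_rot: [[0.26, -0.965, 0.038], [-0.964, -0.261, -0.04], [0.049, -0.026, -0.998]]
force: [0.9, 0.7, 0.0]
opening: 1.0
```

Call:
{"fn": "send_rows", "kwargs": {"motion": [[[0, 0, 0], 0], [[0, 0, 0], 0], [[0, 0, 0], 0], [[0, 0, 0], 0], [[0, 0, 0], 0]]}}

```text
time_s: 9.62
position: [0.451, -0.2235, 0.2668]
tcp_rot: [[0.26, -0.965, 0.036], [-0.965, -0.261, -0.039], [0.047, -0.025, -0.999]]
force: [0.4, 0.1, 0.5]
opening: 0.996
```

Run:
```python
from h import *
need((.4525,-.229,.065));print(bot.read_state()["tcp_rot"].round(4)[:,2],bot.read_state()["joint_positions"].round(2))
```

```text
t 9.62 pos [ 0.451  -0.2235  0.2668] F [0.4 0.1 0.5] op 0.996 yaw -74.93 tilt 3.06
need (0.4525, -0.229, 0.065) [ -3.8   5.  201.7]
[ 0.0362 -0.0392 -0.9986] [-38.82  16.43  98.09  -0.51  62.45  36.3 ]
```

Call:
{"fn": "send_rows", "kwargs": {"motion": [[[0, 0, 40], 0], [[0, 0, 20], 0], [[0, 0, 8], 0], [[0, 0, 4], 0], [[0, 0, 2], 0]]}}

```text
time_s: 10.03
position: [0.455, -0.2275, 0.1903]
tcp_rot: [[0.259, -0.965, 0.038], [-0.965, -0.261, -0.04], [0.049, -0.026, -0.998]]
force: [0.2, -0.5, 0.4]
opening: 1.001
```

Call:
{"fn": "send_rows", "kwargs": {"motion": [[[0, 0, 0], 0], [[0, 0, 0], 0], [[0, 0, 0], 0], [[0, 0, 0], 0], [[0, 0, 0], 0]]}}

```text
time_s: 10.45
position: [0.4565, -0.2286, 0.1928]
tcp_rot: [[0.26, -0.965, 0.041], [-0.964, -0.261, -0.043], [0.053, -0.029, -0.998]]
force: [-0.3, -0.5, 0.2]
opening: 0.999
```

Run:
```python
from h import *
need((.4525,-.229,.065));print(bot.read_state()["tcp_rot"].round(4)[:,2],bot.read_state()["joint_positions"].round(2))
```

```text
t 10.45 pos [ 0.4565 -0.2286  0.1928] F [-0.3 -0.5  0.2] op 0.999 yaw -74.94 tilt 3.44
need (0.4525, -0.229, 0.065) [ -7.4   7.6 127.5]
[ 0.0415 -0.0434 -0.9982] [-38.88  22.65 102.57  -0.57  51.37  36.35]
```

Call:
{"fn": "send_rows", "kwargs": {"motion": [[[0, 0, -4], 0], [[0, 0, -10], 0], [[0, 0, -20], 0], [[0, 0, -34], 0], [[0, 0, 0], 0]]}}

```text
time_s: 10.87
position: [0.4535, -0.2254, 0.2646]
tcp_rot: [[0.259, -0.965, 0.041], [-0.964, -0.261, -0.043], [0.052, -0.029, -0.998]]
force: [1.9, -0.5, 0.5]
opening: 1.002
```

Call:
{"fn": "send_rows", "kwargs": {"motion": [[[0, 0, 0], 0], [[0, 0, 0], 0], [[0, 0, 0], 0], [[0, 0, 0], 0], [[0, 0, 0], 0]]}}

```text
time_s: 11.28
position: [0.4533, -0.2252, 0.2659]
tcp_rot: [[0.26, -0.965, 0.043], [-0.964, -0.261, -0.045], [0.055, -0.03, -0.998]]
force: [0.2, -0.1, -0.1]
opening: 0.998
```

Run:
```python
from h import *
need((.4525,-.229,.065));print(bot.read_state()["tcp_rot"].round(4)[:,2],bot.read_state()["joint_positions"].round(2))
```

```text
t 11.28 pos [ 0.4533 -0.2252  0.2659] F [ 0.2 -0.1 -0.1] op 0.998 yaw -74.94 tilt 3.58
need (0.4525, -0.229, 0.065) [ -7.5   7.8 200.7]
[ 0.0434 -0.0449 -0.998 ] [-38.81  16.51  98.16  -0.5   61.78  36.3 ]
```

Call:
{"fn": "send_rows", "kwargs": {"motion": [[[32, -23, 0], 0], [[0, 0, 0], 0], [[0, 0, 0], 0], [[0, 0, 0], 0], [[0, 0, 0], 0]]}}

```text
time_s: 11.7
position: [0.4795, -0.2467, 0.2615]
tcp_rot: [[0.26, -0.965, 0.03], [-0.965, -0.261, -0.034], [0.041, -0.02, -0.999]]
force: [-0.1, -0.4, -0.7]
opening: 0.998
```

```bash
cat > q.py <<'E'
from h import *
s=bot.read_state();q=s["joint_positions"]
print(round(s["time_s"],2),s["position"].round(4),s["tcp_rot"].round(4)[:,2],"q",q.round(2),"sum",round(q[1]+q[2]+q[4],2))
E
python3 q.py
```

```text
11.7 [ 0.4795 -0.2467  0.2615] [ 0.0298 -0.0341 -0.999 ] q [-38.84  19.94  93.47  -0.5   64.04  36.25] sum 177.45
```

Call:
{"fn": "send_rows", "kwargs": {"motion": [[[-32, 23, 0], 0], [[0, 0, 0], 0], [[0, 0, 0], 0], [[0, 0, 0], 0], [[0, 0, 0], 0]]}}

```text
time_s: 12.12
position: [0.4417, -0.2159, 0.2555]
tcp_rot: [[0.261, -0.965, 0.019], [-0.965, -0.261, -0.025], [0.029, -0.012, -1.0]]
force: [-1.0, -0.0, 0.0]
opening: 0.998
```

```bash
python3 q.py
```

```text
12.12 [ 0.4417 -0.2159  0.2555] [ 0.0189 -0.0252 -0.9995] q [-38.81  16.8   99.59  -0.51  61.86  36.3 ] sum 178.25
```

Call:
{"fn": "send_rows", "kwargs": {"motion": [[[0, 0, 41], 0], [[0, 0, 0], 0], [[0, 0, 0], 0], [[0, 0, 0], 0], [[0, 0, 0], 0]]}}

```text
time_s: 12.53
position: [0.4479, -0.2212, 0.2179]
tcp_rot: [[0.261, -0.965, 0.027], [-0.965, -0.261, -0.032], [0.038, -0.018, -0.999]]
force: [0.1, 0.4, -0.9]
opening: 1.0
```

```bash
python3 q.py
```

```text
12.53 [ 0.4479 -0.2212  0.2179] [ 0.027  -0.0317 -0.9991] q [-38.84  20.11 101.66  -0.54  55.88  36.32] sum 177.66
```

Call:
{"fn": "send_rows", "kwargs": {"motion": [[[0, 0, 0], 0.12], [[0, 0, 0], 0], [[0, 0, 0], 0], [[0, 0, 0], -0.12], [[0, 0, 0], 0]]}}

```text
time_s: 12.95
position: [0.4514, -0.2238, 0.2253]
tcp_rot: [[0.267, -0.963, 0.038], [-0.962, -0.269, -0.041], [0.049, -0.026, -0.998]]
force: [0.4, 0.2, 0.1]
opening: 0.999
```

```bash
python3 q.py
```

```text
12.95 [ 0.4514 -0.2238  0.2253] [ 0.0382 -0.0407 -0.9984] q [-38.82  19.53 101.17  -0.54  56.14  35.9 ] sum 176.83
```

Call:
{"fn": "send_rows", "kwargs": {"motion": [[[32, -23, 0], 0], [[0, 0, 0], 0], [[0, 0, 0], 0], [[0, 0, 0], 0], [[0, 0, 0], 0]]}}

```text
time_s: 13.37
position: [0.4805, -0.2469, 0.2285]
tcp_rot: [[0.264, -0.964, 0.036], [-0.963, -0.265, -0.039], [0.047, -0.025, -0.999]]
force: [0.5, 0.8, 0.2]
opening: 0.997
```

```bash
python3 q.py
```

```text
13.37 [ 0.4805 -0.2469  0.2285] [ 0.0363 -0.0392 -0.9986] q [-38.8   22.13  96.01  -0.52  58.83  36.1 ] sum 176.97
```

Call:
{"fn": "send_rows", "kwargs": {"motion": [[[-32, 23, 0], 0], [[0, 0, 0], 0], [[0, 0, 0], 0], [[0, 0, 0], 0], [[0, 0, 0], 0]]}}

```text
time_s: 13.78
position: [0.4424, -0.2161, 0.2239]
tcp_rot: [[0.263, -0.964, 0.027], [-0.964, -0.264, -0.032], [0.038, -0.018, -0.999]]
force: [0.1, 0.2, 0.1]
opening: 0.999
```

```bash
python3 q.py
```

```text
13.78 [ 0.4424 -0.2161  0.2239] [ 0.0269 -0.0316 -0.9991] q [-38.77  19.08 102.19  -0.53  56.4   36.22] sum 177.66
```

Call:
{"fn": "send_rows", "kwargs": {"motion": [[[0, 0, 0], 0], [[0, 0, 0], 0], [[0, 0, 0], 0], [[0, 0, 0], 0], [[0, 0, 0], 0]]}}

```text
time_s: 14.2
position: [0.4457, -0.2187, 0.2255]
tcp_rot: [[0.263, -0.964, 0.032], [-0.964, -0.264, -0.035], [0.042, -0.021, -0.999]]
force: [0.1, -0.6, 0.2]
opening: 1.001
```

```bash
python3 q.py
```

```text
14.2 [ 0.4457 -0.2187  0.2255] [ 0.0316 -0.0353 -0.9989] q [-38.78  19.13 101.78  -0.53  56.42  36.24] sum 177.32
```

Call:
{"fn": "send_rows", "kwargs": {"motion": [[[32, -23, 0], 0], [[0, 0, 0], 0], [[0, 0, 0], 0], [[0, 0, 0], 0], [[0, 0, 0], 0]]}}

```text
time_s: 14.62
position: [0.4747, -0.2423, 0.225]
tcp_rot: [[0.263, -0.964, 0.026], [-0.964, -0.264, -0.031], [0.037, -0.017, -0.999]]
force: [-0.9, -0.3, -0.3]
opening: 0.999
```

```bash
python3 q.py
```

```text
14.62 [ 0.4747 -0.2423  0.225 ] [ 0.026  -0.0309 -0.9992] q [-38.8   22.12  96.68  -0.52  58.93  36.19] sum 177.73
```

Run:
```python
from h import *
for i in range(8):
    s=bot.read_state();q=s["joint_positions"];print(round(s["time_s"],3),s["position"].round(5),q.round(3),round(q[1]+q[2]+q[4],3))
    capture("wrist")
```

```text
14.617 [ 0.47471 -0.2423   0.22501] [-38.8    22.121  96.679  -0.522  58.933  36.192] 177.733
14.667 [ 0.4748  -0.24238  0.22515] [-38.8    22.108  96.676  -0.522  58.918  36.192] 177.703
14.717 [ 0.47471 -0.24225  0.22524] [-38.795  22.091  96.688  -0.522  58.924  36.194] 177.703
14.767 [ 0.47463 -0.24217  0.22524] [-38.795  22.086  96.697  -0.52   58.931  36.192] 177.713
14.817 [ 0.4746  -0.24212  0.22529] [-38.793  22.079  96.701  -0.519  58.933  36.193] 177.713
14.867 [ 0.47461 -0.24214  0.22528] [-38.792  22.081  96.698  -0.522  58.934  36.192] 177.714
14.917 [ 0.47468 -0.24217  0.2253 ] [-38.791  22.082  96.691  -0.52   58.933  36.191] 177.706
14.967 [ 0.4747  -0.24222  0.22528] [-38.794  22.087  96.686  -0.52   58.933  36.193] 177.707
```

Call:
{"fn": "send_rows", "kwargs": {"motion": [[[0, 0, 0], 0], [[0, 0, 0], 0], [[0, 0, 0], 0], [[0, 0, 0], 0], [[0, 0, 0], 0]]}}

```text
time_s: 15.43
position: [0.4746, -0.242, 0.2255]
tcp_rot: [[0.263, -0.964, 0.027], [-0.964, -0.264, -0.031], [0.037, -0.017, -0.999]]
force: [-0.2, -0.3, 0.8]
opening: 0.999
```

```bash
python3 q.py
```

```text
15.43 [ 0.4746 -0.242   0.2255] [ 0.0265 -0.0313 -0.9992] q [-38.79  22.06  96.71  -0.52  58.93  36.19] sum 177.69
```

Call:
{"fn": "send_rows", "kwargs": {"motion": [[[0, 0, 0], 0], [[0, 0, 0], 0], [[0, 0, 0], 0], [[0, 0, 0], 0], [[0, 0, 0], 0]]}}

```text
time_s: 15.85
position: [0.4746, -0.2421, 0.2254]
tcp_rot: [[0.263, -0.964, 0.027], [-0.964, -0.264, -0.031], [0.037, -0.017, -0.999]]
force: [0.3, 0.6, 0.1]
opening: 0.997
```

```bash
python3 q.py
```

```text
15.85 [ 0.4746 -0.2421  0.2254] [ 0.0265 -0.0313 -0.9992] q [-38.79  22.06  96.7   -0.52  58.93  36.19] sum 177.69
```

Call:
{"fn": "send_rows", "kwargs": {"motion": [[[0, 0, 0], 0], [[0, 0, 0], 0], [[0, 0, 0], 0], [[0, 0, 0], 0], [[-19, 16, 0], 0]]}}

```text
time_s: 16.27
position: [0.458, -0.2314, 0.2252]
tcp_rot: [[0.262, -0.964, 0.033], [-0.964, -0.263, -0.036], [0.043, -0.022, -0.999]]
force: [0.4, -0.9, -0.4]
opening: 1.001
```

```bash
cat > st.py <<'E'
import sys
from h import *
n=int(sys.argv[1]) if len(sys.argv)>1 else 4
p=None
for i in range(n):
    capture("wrist");x=bot.read_state()["position"]
    if p is not None and np.linalg.norm(x-p)<4e-4: break
    p=x
exec(open("q.py").read())
for a in sys.argv[2:]: need(tuple(float(v) for v in a.split(",")))
E
python3 q.py;python3 st.py 6 .4525,-.229,.065
```

```text
16.27 [ 0.458  -0.2314  0.2252] [ 0.0326 -0.0361 -0.9988] q [-39.03  20.4   99.67  -0.51  57.18  35.99] sum 177.25
16.57 [ 0.455  -0.2287  0.2248] [ 0.0279 -0.0324 -0.9991] q [-39.    20.27  99.96  -0.52  57.36  35.99] sum 177.59
t 16.57 pos [ 0.455  -0.2287  0.2248] F [-0.1 -0.9  0.4] op 0.999 yaw -74.75 tilt 2.45
need (0.4525, -0.229, 0.065) [ -6.5   5.5 159.6]
```

Call:
{"fn": "send_rows", "kwargs": {"motion": [[[32, -23, 0], 0], [[0, 0, 0], 0], [[0, 0, 0], 0], [[0, 0, 0], 0], [[-32, 23, 0], 0]]}}

```text
time_s: 16.98
position: [0.4617, -0.2349, 0.224]
tcp_rot: [[0.261, -0.965, 0.034], [-0.964, -0.262, -0.038], [0.045, -0.023, -0.999]]
force: [0.9, -0.7, 1.4]
opening: 1.003
```

```bash
python3 st.py 6
```

```text
17.28 [ 0.4564 -0.2298  0.2237] [ 0.0268 -0.0315 -0.9991] q [-39.    20.52  99.75  -0.52  57.41  36.  ] sum 177.67
```

Call:
{"fn": "send_rows", "kwargs": {"motion": [[[32, -23, 0], 0], [[0, 0, 0], 0], [[0, 0, 0], 0], [[0, 0, 0], 0], [[-32, 23, 0], 0]]}}

```text
time_s: 17.7
position: [0.4649, -0.2378, 0.2247]
tcp_rot: [[0.261, -0.965, 0.037], [-0.964, -0.262, -0.04], [0.049, -0.025, -0.998]]
force: [1.0, -0.2, 1.4]
opening: 1.0
```

```bash
python3 st.py 6 .4525,-.229,.065
```

```text
18.0 [ 0.4595 -0.2324  0.2242] [ 0.0294 -0.0337 -0.999 ] q [-39.02  20.71  99.33  -0.52  57.44  36.  ] sum 177.47
t 18.0 pos [ 0.4595 -0.2324  0.2242] F [ 0.1 -0.6 -0.4] op 1.0 yaw -74.77 tilt 2.56
need (0.4525, -0.229, 0.065) [-11.6   8.9 158.7]
```

Call:
{"fn": "send_rows", "kwargs": {"motion": [[[0, 0, 0], 0], [[0, 0, 0], 0], [[0, 0, 0], 0], [[0, 0, 0], 0], [[-12, 9, 35], 0]]}}

```text
time_s: 18.42
position: [0.4594, -0.2334, 0.1957]
tcp_rot: [[0.261, -0.964, 0.051], [-0.963, -0.263, -0.051], [0.062, -0.035, -0.997]]
force: [2.2, -0.8, -0.4]
opening: 1.003
```

```bash
cat > tr.py <<'E'
from h import *
for i in range(6):
    s=bot.read_state();q=s["joint_positions"];print(round(s["time_s"],3),s["position"].round(4),q.round(2)[[1,2,4]],round(q[1]+q[2]+q[4],3),s["qvel"].round(0)[[1,2,4]])
    if i<5: capture("wrist")
E
python3 tr.py
```

```text
18.417 [ 0.4594 -0.2334  0.1957] [ 22.51 102.24  51.16] 175.912 [ 28.  55. -77.]
18.467 [ 0.4494 -0.2255  0.1859] [ 23.02 103.39  51.07] 177.472 [ 0.  4. 15.]
18.517 [ 0.4485 -0.2246  0.1867] [ 22.96 103.31  51.48] 177.746 [-2. -4.  3.]
18.567 [ 0.4505 -0.2261  0.1885] [ 22.87 103.07  51.52] 177.464 [-1. -4. -1.]
18.617 [ 0.4523 -0.2276  0.1899] [ 22.81 102.89  51.48] 177.181 [-1. -3. -1.]
18.667 [ 0.4533 -0.2284  0.1908] [ 22.76 102.78  51.45] 177.001 [-1. -1. -0.]
```

Call:
{"fn": "send_rows", "kwargs": {"motion": [[[0, 0, 0], 0], [[0, 0, 0], 0], [[0, 0, 0], 0], [[0, 0, 0], 0], [[0, 0, -40], 0]]}}

```text
time_s: 19.08
position: [0.4524, -0.2276, 0.2297]
tcp_rot: [[0.261, -0.965, 0.033], [-0.964, -0.263, -0.036], [0.044, -0.022, -0.999]]
force: [0.4, -0.2, -0.7]
opening: 0.995
```

```bash
python3 tr.py
```

```text
19.083 [ 0.4524 -0.2276  0.2297] [ 19.54 100.24  57.45] 177.236 [-47. -33.  75.]
19.133 [ 0.4577 -0.2312  0.2406] [18.73 99.5  57.81] 176.035 [ -1.  -3. -12.]
19.183 [ 0.4588 -0.2322  0.2398] [18.8  99.55 57.42] 175.769 [ 2.  3. -4.]
19.233 [ 0.4577 -0.2314  0.238 ] [18.9  99.72 57.33] 175.949 [ 2.  3. -0.]
19.283 [ 0.4566 -0.2305  0.2366] [18.98 99.85 57.33] 176.166 [ 1.  2. -0.]
19.333 [ 0.4558 -0.2299  0.2355] [19.05 99.94 57.33] 176.326 [1. 1. 0.]
```

Call:
{"fn": "send_rows", "kwargs": {"motion": [[[0, 0, 0], 0], [[0, 0, 0], 0], [[0, 0, 0], 0], [[0, 0, 0], 0], [[0, 0, 40], 0]]}}

```text
time_s: 19.75
position: [0.4599, -0.2334, 0.1979]
tcp_rot: [[0.261, -0.964, 0.052], [-0.963, -0.264, -0.052], [0.064, -0.037, -0.997]]
force: [0.8, -0.8, -0.3]
opening: 0.999
```

```bash
python3 -c "
from h import *
capture('wrist');capture('wrist')"; python3 q.py
```

```text
19.85 [ 0.4522 -0.2278  0.188 ] [ 0.0302 -0.0345 -0.9989] q [-39.12  23.06 102.83  -0.56  51.52  36.  ] sum 177.41
```

Call:
{"fn": "send_rows", "kwargs": {"motion": [[[0, 0, 0], 0], [[0, 0, 0], 0], [[0, 0, 0], 0], [[0, 0, 0], 0], [[0, 0, -40], 0]]}}

```text
time_s: 20.27
position: [0.4473, -0.2237, 0.2246]
tcp_rot: [[0.262, -0.965, 0.017], [-0.965, -0.262, -0.024], [0.028, -0.01, -1.0]]
force: [-0.1, -0.5, -0.3]
opening: 0.996
```

```bash
python3 tr.py;python3 tr.py
```

```text
20.267 [ 0.4473 -0.2237  0.2246] [ 19.88 100.64  57.84] 178.359 [-48. -34.  76.]
20.317 [ 0.4527 -0.2274  0.2356] [19.05 99.88 58.2 ] 177.134 [ -1.  -3. -13.]
20.367 [ 0.4539 -0.2285  0.2348] [19.13 99.93 57.8 ] 176.854 [ 2.  3. -4.]
20.417 [ 0.4529 -0.2277  0.233 ] [ 19.23 100.09  57.71] 177.031 [ 2.  3. -1.]
20.467 [ 0.4518 -0.2268  0.2315] [ 19.32 100.23  57.7 ] 177.249 [2. 2. 0.]
20.517 [ 0.4509 -0.2263  0.2304] [ 19.4  100.32  57.7 ] 177.418 [ 1.  1. -0.]
20.517 [ 0.4509 -0.2263  0.2304] [ 19.4  100.32  57.7 ] 177.418 [ 1.  1. -0.]
20.567 [ 0.4505 -0.2259  0.2296] [ 19.46 100.37  57.7 ] 177.528 [1. 1. 0.]
20.617 [ 0.4502 -0.2257  0.2291] [ 19.5 100.4  57.7] 177.593 [ 1.  0. -0.]
20.667 [ 0.4502 -0.2257  0.2289] [ 19.53 100.4   57.7 ] 177.625 [ 0.  0. -0.]
20.717 [ 0.4502 -0.2258  0.2287] [ 19.55 100.4   57.7 ] 177.637 [ 0. -0. -0.]
20.767 [ 0.4503 -0.2258  0.2287] [ 19.56 100.39  57.7 ] 177.64 [ 0. -0.  0.]
```

Call:
{"fn": "send_rows", "kwargs": {"motion": [[[0, 0, 0], 0], [[0, 0, 0], 0], [[0, 0, 0], 0], [[0, 0, 0], 0], [[0, 0, 40], 0]]}}

```text
time_s: 21.18
position: [0.4553, -0.2301, 0.1925]
tcp_rot: [[0.262, -0.964, 0.037], [-0.964, -0.263, -0.04], [0.048, -0.025, -0.999]]
force: [1.2, -1.0, -0.2]
opening: 1.003
```

```bash
python3 -c "
from h import *
capture('wrist');capture('wrist')"; python3 q.py
```

```text
21.28 [ 0.4476 -0.2243  0.1829] [ 0.0155 -0.0227 -0.9996] q [-39.15  23.49 103.12  -0.57  51.88  36.  ] sum 178.49
```

Call:
{"fn": "send_rows", "kwargs": {"motion": [[[0, 0, 0], 0], [[0, 0, 0], 0], [[0, 0, 0], 0], [[0, 0, 0], 0], [[0, 0, -40], 0]]}}

```text
time_s: 21.7
position: [0.4435, -0.2208, 0.2202]
tcp_rot: [[0.262, -0.965, 0.004], [-0.965, -0.262, -0.013], [0.014, 0.0, -1.0]]
force: [0.2, 0.1, -1.1]
opening: 1.002
```

```bash
cat > st.py <<'E'
import sys
from h import *
for i in range(int(sys.argv[1])): capture("wrist")
exec(open("q.py").read())
for a in sys.argv[2:]: need(tuple(float(v) for v in a.split(",")))
E
python3 st.py 8
```

```text
22.1 [ 0.4464 -0.2229  0.2244] [ 0.0135 -0.021  -0.9997] q [-39.11  19.92 100.62  -0.53  58.1   35.97] sum 178.64
```

Call:
{"fn": "send_rows", "kwargs": {"motion": [[[0, 0, 0], 0], [[0, 0, 0], 0], [[0, 0, 0], 0], [[0, 0, 0], 0], [[0, 0, 40], 0]]}}

```text
time_s: 22.52
position: [0.4502, -0.2262, 0.1873]
tcp_rot: [[0.262, -0.965, 0.022], [-0.965, -0.263, -0.028], [0.033, -0.014, -0.999]]
force: [1.5, -0.9, -0.6]
opening: 1.004
```

```bash
python3 -c "
from h import *
capture('wrist');capture('wrist')"; python3 q.py
```

```text
22.62 [ 0.4424 -0.2204  0.178 ] [ 4.000e-04 -1.060e-02 -9.999e-01] q [-39.17  23.88 103.49  -0.58  52.22  35.99] sum 179.6
```

Call:
{"fn": "send_rows", "kwargs": {"motion": [[[0, 0, 0], 0], [[0, 0, 0], 0], [[0, 0, 0], 0], [[0, 0, 0], 0], [[0, 0, 0], 0]]}}

```text
time_s: 23.03
position: [0.4429, -0.2206, 0.181]
tcp_rot: [[0.262, -0.965, 0.001], [-0.965, -0.262, -0.011], [0.011, 0.002, -1.0]]
force: [-0.3, 0.7, -0.2]
opening: 1.002
```

```bash
python3 st.py 1 .4525,-.229,.065
```

```text
23.08 [ 0.4431 -0.2208  0.1811] [ 0.0016 -0.0115 -0.9999] q [-39.16  23.62 103.27  -0.57  52.63  35.99] sum 179.51
t 23.08 pos [ 0.4431 -0.2208  0.1811] F [ 0.6 -0.  -0.6] op 1.002 yaw -74.81 tilt 0.67
need (0.4525, -0.229, 0.065) [  9.1  -7.1 116.2]
```

Call:
{"fn": "send_rows", "kwargs": {"motion": [[[0, 0, 0], 0], [[0, 0, 0], 0], [[0, 0, 0], 0], [[0, 0, 0], 0], [[9, -7, 36], 0]]}}

```text
time_s: 23.5
position: [0.4557, -0.2303, 0.1521]
tcp_rot: [[0.263, -0.965, 0.014], [-0.965, -0.263, -0.021], [0.024, -0.008, -1.0]]
force: [1.0, -0.7, 0.2]
opening: 0.998
```

```bash
python3 st.py 6 .4525,-.229,.065
```

```text
23.8 [ 0.4532 -0.2287  0.1485] [ 0.0058 -0.0148 -0.9999] q [-39.13  27.35 103.52  -0.6   48.34  36.07] sum 179.21
t 23.8 pos [ 0.4532 -0.2287  0.1485] F [ 0.1 -0.2  0.6] op 1.002 yaw -74.8 tilt 0.91
need (0.4525, -0.229, 0.065) [-1.2  0.9 83.4]
```

Call:
{"fn": "send_rows", "kwargs": {"motion": [[[0, 0, 0], 0], [[0, 0, 0], 0], [[0, 0, 0], 0], [[0, 0, 0], 0], [[-0.5, 0, 41], 0]]}}

```text
time_s: 24.22
position: [0.4599, -0.2335, 0.1192]
tcp_rot: [[0.262, -0.965, 0.027], [-0.964, -0.263, -0.032], [0.038, -0.018, -0.999]]
force: [1.1, -0.7, 0.6]
opening: 1.001
```

```bash
python3 st.py 3 .4525,-.229,.065
```

```text
24.37 [ 0.4526 -0.228   0.111 ] [ 0.0071 -0.0159 -0.9998] q [-39.11  30.94 105.39  -0.66  42.79  36.15] sum 179.11
t 24.37 pos [ 0.4526 -0.228   0.111 ] F [ 0.5  0.3 -0.2] op 1.001 yaw -74.78 tilt 1.0
need (0.4525, -0.229, 0.065) [ 0.1  0.5 46. ]
```

Call:
{"fn": "send_rows", "kwargs": {"motion": [[[0, 0, 0], 0], [[0, 0, 0], 0], [[0, 0, 0], 0], [[0, 0, 0], 0], [[-0.5, 0, 40], 0]]}}

```text
time_s: 24.78
position: [0.4598, -0.2334, 0.0825]
tcp_rot: [[0.263, -0.965, 0.026], [-0.964, -0.263, -0.031], [0.037, -0.017, -0.999]]
force: [-0.2, -0.4, -0.2]
opening: 1.001
```

```bash
python3 st.py 3 .4525,-.229,.065
```

```text
24.93 [ 0.4528 -0.2281  0.0747] [ 0.0073 -0.0161 -0.9998] q [-39.1   34.74 106.64  -0.74  37.71  36.24] sum 179.1
t 24.93 pos [ 0.4528 -0.2281  0.0747] F [-0.9 -0.5  0.4] op 1.0 yaw -74.77 tilt 1.01
need (0.4525, -0.229, 0.065) [0.7 0.5 9.7]
```

Call:
{"fn": "send_rows", "kwargs": {"motion": [[[0, 0, 0], 0], [[0, 0, 0], 0], [[0, 0, 0], 0], [[0, 0, 0], 0], [[0.5, 0.5, 9.5], 0]]}}

```text
time_s: 25.35
position: [0.456, -0.2313, 0.0736]
tcp_rot: [[0.263, -0.965, 0.018], [-0.964, -0.263, -0.025], [0.029, -0.011, -1.0]]
force: [-0.3, 0.1, 0.9]
opening: 0.999
```

```bash
python3 st.py 5 .4525,-.229,.065; python3 -c "
from h import *
d=capture('wrist');cv2.imwrite('pics/w3.png',d['image'])"
```

```text
25.6 [ 0.4542 -0.2301  0.0711] [ 0.0133 -0.0209 -0.9997] q [-39.18  35.13 106.76  -0.75  36.76  36.17] sum 178.66
t 25.6 pos [ 0.4542 -0.2301  0.0711] F [ 0.5  0.5 -0.6] op 1.006 yaw -74.76 tilt 1.42
need (0.4525, -0.229, 0.065) [-1.7  1.4  6. ]
```

View pics/w3.png

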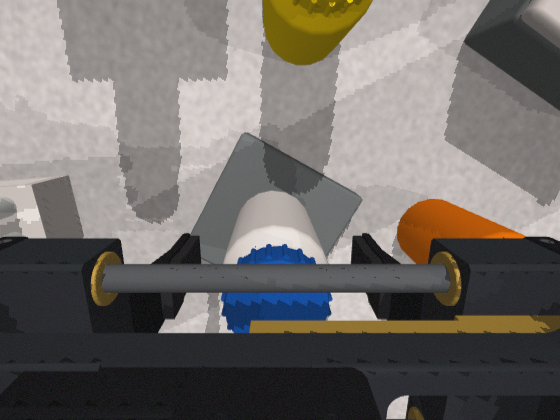

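The bottle is centred between the fingers (cap 275,285), so I close.

Call:
{"fn": "send_rows", "kwargs": {"motion": [[[0, 0, 0], 0], [[0, 0, 0], 0], [[0, 0, 0], 0], [[0, 0, 0], 0], [[0, 0, 0], 0]], "gripper": 1}}

```text
time_s: 26.07
position: [0.4542, -0.2301, 0.0709]
tcp_rot: [[0.263, -0.965, 0.013], [-0.965, -0.263, -0.021], [0.023, -0.007, -1.0]]
force: [-0.6, 0.4, 1.0]
opening: 0.704
```

Call:
{"fn": "send_rows", "kwargs": {"motion": [[[0, 0, 0], 0], [[0, 0, 0], 0], [[0, 0, 0], 0], [[0, 0, 0], 0], [[0, 0, -20], 0]]}}

```text
time_s: 26.48
position: [0.4519, -0.2281, 0.0883]
tcp_rot: [[0.263, -0.965, 0.007], [-0.965, -0.263, -0.016], [0.017, -0.003, -1.0]]
force: [0.1, -0.6, -2.3]
opening: 0.611
```

```bash
python3 st.py 7 .62,.118,.17
```

```text
26.83 [ 0.4535 -0.2292  0.0901] [ 0.0116 -0.0195 -0.9997] q [-39.16  33.08 106.23  -0.7   39.48  36.13] sum 178.78
t 26.83 pos [ 0.4535 -0.2292  0.0901] F [ 0.3 -0.2 -3.2] op 0.611 yaw -74.76 tilt 1.3
need (0.62, 0.118, 0.17) [-289.4 -252.5  -84.7]
```

Call:
{"fn": "send_rows", "kwargs": {"motion": [[[0, 0, 0], 0], [[0, 0, 0], 0], [[0, 0, -25], 0], [[0, 0, -25], 0], [[0, 0, -25], 0]]}}

```text
time_s: 27.25
position: [0.4479, -0.2244, 0.1591]
tcp_rot: [[0.262, -0.965, -0.004], [-0.965, -0.262, -0.007], [0.005, 0.006, -1.0]]
force: [-0.6, 0.9, -2.2]
opening: 0.612
```

```bash
python3 st.py 7 .62,.118,.17
```

```text
27.6 [ 0.448  -0.2245  0.1581] [-0.0036 -0.0072 -1.    ] q [-39.13  26.26 103.43  -0.59  50.21  36.03] sum 179.9
t 27.6 pos [ 0.448  -0.2245  0.1581] F [ 0.3  0.4 -2.7] op 0.61 yaw -74.78 tilt 0.46
need (0.62, 0.118, 0.17) [-285.3 -255.8  -15. ]
```

Call:
{"fn": "send_rows", "kwargs": {"motion": [[[-12, -10, -4], 0], [[-22, -20, -3], 0], [[-22, -20, -3], 0], [[-22, -20, -3], 0], [[-22, -20, -2], 0]]}}

```text
time_s: 28.02
position: [0.5061, -0.1048, 0.1652]
tcp_rot: [[0.251, -0.968, -0.016], [-0.968, -0.251, -0.002], [-0.002, 0.016, -1.0]]
force: [0.7, -0.3, -2.0]
opening: 0.612
```

Call:
{"fn": "send_rows", "kwargs": {"motion": [[[-22, -20, 0], 0], [[-22, -20, 0], 0], [[-22, -20, 0], 0], [[-22, -20, 0], 0], [[-20, -18, 0], 0]]}}

```text
time_s: 28.43
position: [0.5727, 0.0322, 0.1562]
tcp_rot: [[0.25, -0.968, -0.029], [-0.968, -0.25, 0.001], [-0.008, 0.028, -1.0]]
force: [-0.3, 0.1, -2.4]
opening: 0.613
```

```bash
python3 st.py 6 .62,.118,.17;python3 - <<'E'
from h import *
d=capture("wrist");cv2.imwrite("pics/w4.png",d["image"])
d=capture("scene");cv2.imwrite("pics/s4.png",d["image"])
E
```

```text
28.73 [0.5718 0.0297 0.1569] [-0.0292  0.     -0.9996] q [-8.08 31.65 92.1  -0.28 57.9  67.63] sum 181.66
t 28.73 pos [0.5718 0.0297 0.1569] F [-0.5  0.2 -2.2] op 0.611 yaw -75.56 tilt 1.67
need (0.62, 0.118, 0.17) [-73.6 -68.3 -14.5]
```

View pics/w4.png

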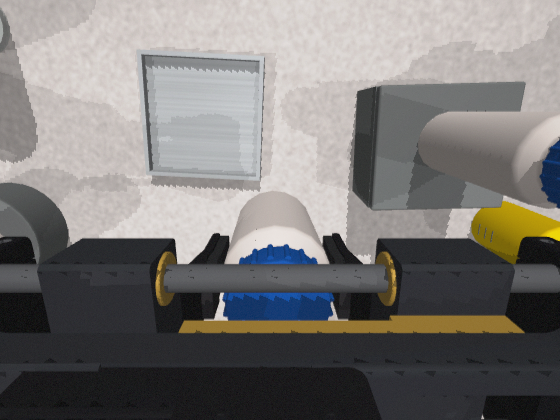

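View pics/s4.png

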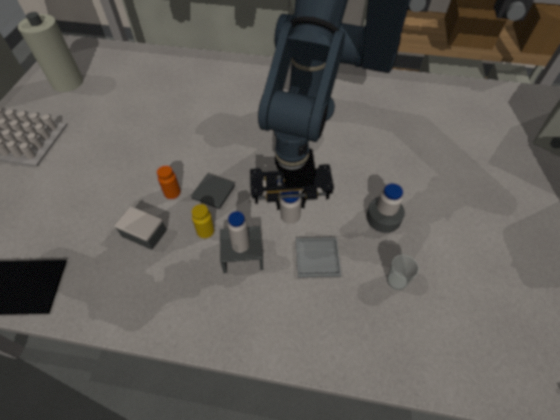

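Run:
```python
from h import *
d=capture("wrist")
for P,z in ([[(137,51),(265,55),(263,182),(149,179)],.012],[[(377,86),(524,82),(503,208),(374,209)],.07]):
    Q=np.array([ray(d,p,z) for p in P]);print(Q.round(3).tolist(),Q.mean(0).round(4),np.linalg.norm(Q-np.roll(Q,-1,0),axis=1).round(3))
print(ray(d,place_of("wrist","tray_top")[0]["xy"],.004))
```

```text
[[0.666, 0.185, 0.012], [0.692, 0.071, 0.012], [0.576, 0.045, 0.012], [0.55, 0.159, 0.012]] [0.6212 0.115  0.012 ] [0.116 0.118 0.117 0.119]
[[0.683, -0.02, 0.07], [0.713, -0.126, 0.07], [0.619, -0.156, 0.07], [0.591, -0.051, 0.07]] [ 0.6514 -0.0884  0.07  ] [0.11  0.099 0.109 0.098]
[0.61969456 0.11873227 0.004     ]
```

Call:
{"fn": "send_rows", "kwargs": {"motion": [[[0, 0, 0], 0], [[0, 0, 0], 0], [[-24, -22, -2], 0], [[-25, -23, -2], 0], [[-25, -23, 0], 0]]}}

```text
time_s: 29.35
position: [0.6183, 0.1106, 0.1609]
tcp_rot: [[0.235, -0.972, -0.032], [-0.972, -0.235, -0.003], [-0.005, 0.032, -0.999]]
force: [0.1, 0.8, -1.5]
opening: 0.618
```

```bash
python3 st.py 7 .621,.1165,.056
```

```text
29.7 [0.617  0.1099 0.1602] [-0.0338 -0.0025 -0.9994] q [-3.000e-02  3.524e+01  8.362e+01 -1.600e-01  6.308e+01  7.638e+01] sum 181.93
t 29.7 pos [0.617  0.1099 0.1602] F [-1.   0.1 -2. ] op 0.615 yaw -76.34 tilt 1.94
need (0.621, 0.1165, 0.056) [ -4.9  -8.9 104. ]
```

Call:
{"fn": "send_rows", "kwargs": {"motion": [[[0, 0, 0], 0], [[0, 0, 0], 0], [[-5, -6, 20], 0], [[0, 0, 25], 0], [[0, 0, 25], 0]]}}

```text
time_s: 30.12
position: [0.6242, 0.1115, 0.0957]
tcp_rot: [[0.23, -0.973, -0.018], [-0.973, -0.23, -0.003], [-0.001, 0.019, -1.0]]
force: [1.4, -0.2, -2.8]
opening: 0.611
```

```bash
python3 st.py 7 .621,.1165,.056
```

```text
30.47 [0.6245 0.1121 0.097 ] [-0.0184 -0.0027 -0.9998] q [ 0.17 40.14 85.57 -0.19 55.34 76.94] sum 181.05
t 30.47 pos [0.6245 0.1121 0.097 ] F [ 0.2  0.1 -1.7] op 0.615 yaw -76.67 tilt 1.07
need (0.621, 0.1165, 0.056) [-5.1  1.7 41.1]
```

Call:
{"fn": "send_rows", "kwargs": {"motion": [[[0, 0, 0], 0], [[0, 0, 0], 0], [[0, 0, 0], 0], [[-4, 1.5, 15], 0], [[0, 0, 17], 0]]}}

```text
time_s: 30.88
position: [0.6284, 0.1157, 0.0738]
tcp_rot: [[0.23, -0.973, 0.0], [-0.973, -0.23, -0.003], [0.003, 0.0, -1.0]]
force: [-0.7, 0.7, -1.4]
opening: 0.61
```

```bash
python3 st.py 7 .621,.1165,.056
```

```text
31.23 [0.6286 0.1151 0.0735] [-9.0e-04 -2.9e-03 -1.0e+00] q [ 0.45 41.97 86.36 -0.21 51.72 77.28] sum 180.05
t 31.23 pos [0.6286 0.1151 0.0735] F [-0.4  0.  -1.9] op 0.613 yaw -76.7 tilt 0.17
need (0.621, 0.1165, 0.056) [-3.2  7.  17.5]
```

Call:
{"fn": "send_rows", "kwargs": {"motion": [[[0, 0, 0], 0], [[0, 0, 0], 0], [[0, 0, 0], 0], [[0, 0, 0], 0], [[-3, 7, 12], 0]]}}

```text
time_s: 31.65
position: [0.6266, 0.116, 0.0664]
tcp_rot: [[0.23, -0.973, 0.012], [-0.973, -0.23, -0.003], [0.006, -0.011, -1.0]]
force: [1.7, 0.5, -2.9]
opening: 0.615
```

```bash
python3 st.py 7 .621,.1165,.056
```

```text
32.0 [0.6233 0.1162 0.0643] [ 0.0043 -0.0029 -1.    ] q [ 0.56 42.35 87.6  -0.22 49.8  77.41] sum 179.76
t 32.0 pos [0.6233 0.1162 0.0643] F [-0.2  0.3 -1. ] op 0.613 yaw -76.71 tilt 0.29
need (0.621, 0.1165, 0.056) [-0.8  2.2  8.3]
```

Call:
{"fn": "send_rows", "kwargs": {"motion": [[[0, 0, 0], 0], [[0, 0, 0], 0], [[0, 0, 0], 0], [[0, 0, 0], 0], [[0, 2, 9.5], 0]]}}

```text
time_s: 32.42
position: [0.6253, 0.1157, 0.0577]
tcp_rot: [[0.23, -0.973, 0.013], [-0.973, -0.23, -0.003], [0.006, -0.012, -1.0]]
force: [0.7, -0.7, -1.2]
opening: 0.61
```

```bash
python3 st.py 6 .621,.1165,.055
```

```text
32.72 [0.6225 0.1156 0.0556] [ 0.0059 -0.0028 -1.    ] q [ 0.5  43.01 88.01 -0.22 48.64 77.37] sum 179.66
t 32.72 pos [0.6225 0.1156 0.0556] F [ 0.2 -0.  -1.5] op 0.612 yaw -76.72 tilt 0.38
need (0.621, 0.1165, 0.055) [-1.3  1.3  0.6]
```

Call:
{"fn": "send_rows", "kwargs": {"motion": [[[0, 0, 0], 0], [[0, 0, 0], 0], [[0, 0, 0], 0], [[0, 0, 0], 0], [[0, 0, 3], 0]]}}

```text
time_s: 33.13
position: [0.6227, 0.1161, 0.0546]
tcp_rot: [[0.229, -0.973, 0.006], [-0.973, -0.23, -0.002], [0.003, -0.005, -1.0]]
force: [-7.5, 3.9, 28.0]
opening: 0.614
```

```bash
python3 st.py 4
```

```text
33.33 [0.6226 0.1162 0.0547] [ 0.0066 -0.0022 -1.    ] q [ 0.54 43.07 88.04 -0.17 48.51 77.37] sum 179.62
```

Call:
{"fn": "send_rows", "kwargs": {"motion": [[[0, 0, 0], 0], [[0, 0, 0], 0], [[0, 0, 0], 0], [[0, 0, 0], 0], [[0, 0, 0], 0]], "gripper": 0}}

```text
time_s: 33.75
position: [0.6241, 0.1165, 0.0568]
tcp_rot: [[0.23, -0.973, 0.011], [-0.973, -0.23, -0.002], [0.005, -0.01, -1.0]]
force: [0.4, -0.7, -0.3]
opening: 0.902
```

```bash
python3 st.py 1
```

```text
33.8 [0.624  0.1165 0.0567] [ 0.0109 -0.0021 -0.9999] q [ 0.56 42.92 87.97 -0.17 48.5  77.37] sum 179.38
```

Call:
{"fn": "send_rows", "kwargs": {"motion": [[[0, 0, -15], 0], [[0, 0, -40], 0], [[0, 0, -40], 0], [[0, 0, -40], 0], [[0, 0, -38], 0]]}}

```text
time_s: 34.22
position: [0.6152, 0.1159, 0.2221]
tcp_rot: [[0.229, -0.973, -0.019], [-0.973, -0.229, -0.003], [-0.002, 0.019, -1.0]]
force: [1.3, -0.4, 0.1]
opening: 1.001
```

```bash
python3 st.py 5 .6585,-.0865,.23;  python3 - <<'E'
from h import *
d=capture("wrist");cv2.imwrite("pics/w5.png",d["image"])
d=capture("top");cv2.imwrite("pics/t5.png",d["image"])
b,m=blobs(d)
for c,s in b: print(c.round(1),s, [ray(d,c,z).round(4) for z in (.101,.117,.192)])
E
```

```text
34.47 [0.6151 0.116  0.2204] [-0.0186 -0.0026 -0.9998] q [ 0.53 30.88 81.21 -0.15 68.98 77.34] sum 181.07
t 34.47 pos [0.6151 0.116  0.2204] F [-0.5 -0.4 -0.3] op 1.0 yaw -76.75 tilt 1.08
need (0.6585, -0.0865, 0.23) [207.    4.3  -9.8]
[320.7 149.5] [311 141  20  19 280] [array([ 0.6867, -0.092 ,  0.101 ]), array([ 0.6818, -0.091 ,  0.117 ]), array([ 0.659 , -0.0859,  0.192 ])]
[231.3 180.4] [227 171  11  20 153] [array([0.6208, 0.1096, 0.101 ]), array([0.617 , 0.1075, 0.117 ]), array([0.5988, 0.0981, 0.192 ])]
```

View pics/w5.png

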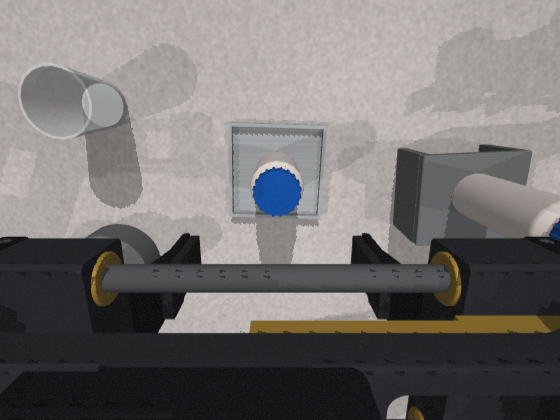

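Wrist view: the medium bottle stands upright in the tray (cap 277,190). The tall bottle on the bridge is next (right edge, around 540,215).

Call:
{"fn": "send_rows", "kwargs": {"motion": [[[5, 0, -20], 0], [[33, 0, -4], 0], [[37, 1, 0], 0], [[37, 1, 0], 0], [[35, 1, 0], 0]]}}

```text
time_s: 34.98
position: [0.6396, -0.0229, 0.2313]
tcp_rot: [[0.242, -0.969, -0.045], [-0.97, -0.242, 0.002], [-0.013, 0.043, -0.999]]
force: [0.3, -0.9, 0.2]
opening: 1.0
```

```bash
python3 st.py 5 .6585,-.0865,.23
```

```text
35.23 [ 0.6394 -0.0216  0.2316] [-0.0449  0.0032 -0.999 ] q [-11.76  31.97  77.17  -0.36  73.41  64.45] sum 182.56
t 35.23 pos [ 0.6394 -0.0216  0.2316] F [-1.3  0.6  1.1] op 0.999 yaw -76.11 tilt 2.58
need (0.6585, -0.0865, 0.23) [67.6 -3.   0.5]
```

Call:
{"fn": "send_rows", "kwargs": {"motion": [[[0, 0, 0], 0], [[0, 0, 0], 0], [[33, -1, 0], 0], [[34, -1, 0], 0], [[0, 0, -40], 0]]}}

```text
time_s: 35.65
position: [0.6523, -0.0769, 0.259]
tcp_rot: [[0.252, -0.965, -0.07], [-0.967, -0.254, 0.011], [-0.028, 0.065, -0.997]]
force: [0.9, -1.4, -1.1]
opening: 1.002
```

```bash
python3 st.py 2 .6585,-.0865,.23
```

```text
35.75 [ 0.6597 -0.0749  0.2733] [-0.0428  0.0065 -0.9991] q [-15.95  31.81  70.57  -0.32  80.09  59.31] sum 182.46
t 35.75 pos [ 0.6597 -0.0749  0.2733] F [ 0.5 -0.1  1. ] op 1.0 yaw -75.22 tilt 2.48
need (0.6585, -0.0865, 0.23) [11.6  2.4 43.3]
```

Call:
{"fn": "send_rows", "kwargs": {"motion": [[[0, 0, 0], 0], [[0, 0, 0], 0], [[0, 0, 0], 0], [[0, 0, 0], 0], [[0, 0, 40], 0]]}}

```text
time_s: 36.17
position: [0.6632, -0.0703, 0.2419]
tcp_rot: [[0.262, -0.965, -0.023], [-0.965, -0.262, 0.002], [-0.008, 0.022, -1.0]]
force: [1.2, -1.4, 1.3]
opening: 1.001
```

```bash
python3 st.py 7 .6585,-.0865,.23
python3 - <<'E'
from h import *
d=capture("wrist");cv2.imwrite("pics/w6.png",d["image"])
b,m=blobs(d)
for c,s in b: print(c.round(1),s, [ray(d,c,z).round(4) for z in (.192,.2)])
E
```

```text
36.52 [ 0.6587 -0.0701  0.2358] [-0.0385  0.006  -0.9992] q [-15.6   33.44  73.6   -0.27  75.18  59.35] sum 182.22
t 36.52 pos [ 0.6587 -0.0701  0.2358] F [-0.3 -0.4 -0.3] op 1.001 yaw -74.89 tilt 2.23
need (0.6585, -0.0865, 0.23) [15.9  4.2  5.7]
[ 85.9 178.2] [  60  156   53   46 1836] [array([0.6564, 0.0651, 0.192 ]), array([0.6595, 0.0605, 0.2   ])]
[299.1 230.8] [ 271  202   57   58 2439] [array([ 0.658 , -0.0863,  0.192 ]), array([ 0.661, -0.085,  0.2  ])]
```

View pics/w6.png

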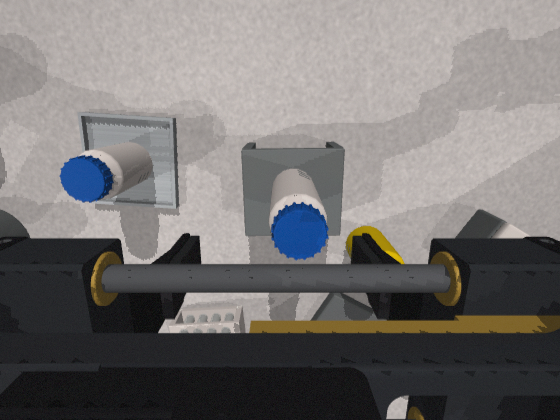

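Call:
{"fn": "send_rows", "kwargs": {"motion": [[[0, 0, 0], 0], [[16, 4, 0], 0], [[0, 0, 12], 0], [[0, 0, 20], 0], [[0, 0, 20], 0]]}}

```text
time_s: 36.98
position: [0.6636, -0.0913, 0.1914]
tcp_rot: [[0.26, -0.965, -0.018], [-0.966, -0.26, -0.001], [-0.004, 0.018, -1.0]]
force: [0.5, -0.2, 0.1]
opening: 1.003
```

```bash
python3 st.py 7 .658,-.086,.141
```

```text
37.33 [ 0.6637 -0.0902  0.1925] [-1.900e-02 -2.000e-04 -9.998e-01] q [-17.12  35.99  75.93  -0.36  69.12  57.87] sum 181.03
t 37.33 pos [ 0.6637 -0.0902  0.1925] F [0.7 0.7 0.4] op 1.002 yaw -74.86 tilt 1.09
need (0.658, -0.086, 0.141) [-5.3  3.5 51.6]
```

Call:
{"fn": "send_rows", "kwargs": {"motion": [[[0, 0, 0], 0], [[0, 0, 0], 0], [[-5, 4, 12], 0], [[0, 0, 15], 0], [[0, 0, 15], 0]]}}

```text
time_s: 37.75
position: [0.6639, -0.0875, 0.1587]
tcp_rot: [[0.262, -0.965, -0.001], [-0.965, -0.262, -0.006], [0.005, 0.002, -1.0]]
force: [-0.1, -0.3, 0.7]
opening: 1.001
```

```bash
python3 st.py 7 .658,-.086,.141
```

```text
38.1 [ 0.6636 -0.0876  0.1588] [-0.0023 -0.0051 -1.    ] q [-16.92  37.69  78.5   -0.36  63.85  58.07] sum 180.04
t 38.1 pos [ 0.6636 -0.0876  0.1588] F [-0.  -0.2 -0. ] op 1.0 yaw -74.83 tilt 0.32
need (0.658, -0.086, 0.141) [-3.1  5.  17.8]
```

Call:
{"fn": "send_rows", "kwargs": {"motion": [[[0, 0, 0], 0], [[0, 0, 0], 0], [[0, 0, 0], 0], [[0, 0, 0], 0], [[-3, 6.5, 18], 0]]}}

```text
time_s: 38.52
position: [0.6625, -0.0883, 0.1475]
tcp_rot: [[0.262, -0.965, 0.013], [-0.965, -0.262, -0.01], [0.013, -0.01, -1.0]]
force: [-0.1, -0.4, 1.4]
opening: 0.998
```

```bash
python3 st.py 6 .658,-.086,.141
python3 - <<'E'
from h import *
d=capture("wrist");cv2.imwrite("pics/w7.png",d["image"])
E
```

```text
38.82 [ 0.6588 -0.0872  0.1441] [ 0.0035 -0.0068 -1.    ] q [-17.01  38.2   80.21  -0.36  61.29  58.  ] sum 179.69
t 38.82 pos [ 0.6588 -0.0872  0.1441] F [1.3 0.2 0.2] op 0.998 yaw -74.83 tilt 0.44
need (0.658, -0.086, 0.141) [-1.4  0.5  3.1]
```

View pics/w7.png

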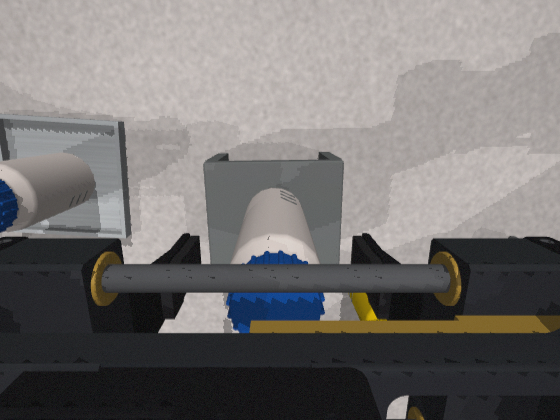

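Call:
{"fn": "send_rows", "kwargs": {"motion": [[[0, 0, 0], 0], [[0, 0, 0], 0], [[0, 0, 0], 0], [[0, 0, 0], 0], [[0, 0, 0], 0]], "gripper": 1}}

```text
time_s: 39.28
position: [0.6608, -0.0877, 0.1464]
tcp_rot: [[0.262, -0.965, 0.008], [-0.965, -0.262, -0.008], [0.01, -0.005, -1.0]]
force: [0.2, -1.0, -1.0]
opening: 0.703
```

Call:
{"fn": "send_rows", "kwargs": {"motion": [[[0, 0, 0], 0], [[0, 0, 0], 0], [[0, 0, 0], 0], [[0, 0, 0], 0], [[0, 0, 0], 0]]}}

```text
time_s: 39.7
position: [0.6609, -0.0877, 0.1465]
tcp_rot: [[0.262, -0.965, 0.008], [-0.965, -0.262, -0.008], [0.01, -0.006, -1.0]]
force: [0.1, 0.3, 0.6]
opening: 0.522
```

```bash
python3 q.py; python3 -c "
from h import *
need((.658,-.086,.2))"
```

```text
39.7 [ 0.6609 -0.0877  0.1465] [ 0.0081 -0.0082 -0.9999] q [-17.    38.08  80.    -0.35  61.34  58.  ] sum 179.42
t 39.7 pos [ 0.6609 -0.0877  0.1465] F [0.1 0.3 0.6] op 0.522 yaw -74.83 tilt 0.66
need (0.658, -0.086, 0.2) [ -1.8   2.  -53.5]
```

Call:
{"fn": "send_rows", "kwargs": {"motion": [[[0, 0, 0], 0], [[0, 0, 0], 0], [[0, 0, -15], 0], [[0, 0, -25], 0], [[0, 0, -25], 0]]}}

```text
time_s: 40.12
position: [0.655, -0.0858, 0.2048]
tcp_rot: [[0.262, -0.965, -0.01], [-0.965, -0.261, -0.003], [0.0, 0.01, -1.0]]
force: [-0.1, -0.4, -1.7]
opening: 0.522
```

```bash
python3 st.py 6 .452,-.2264,.22
```

```text
40.42 [ 0.6551 -0.0858  0.204 ] [-0.0087 -0.0032 -1.    ] q [-16.98  34.34  77.26  -0.34  68.83  57.98] sum 180.42
t 40.42 pos [ 0.6551 -0.0858  0.204 ] F [ 0.1  0.5 -1.8] op 0.52 yaw -74.84 tilt 0.53
need (0.452, -0.2264, 0.22) [ 82.6 233.  -13.8]
```

Call:
{"fn": "send_rows", "kwargs": {"motion": [[[6, 16, -10], 0], [[11, 30, -8], 0], [[11, 30, -4], 0], [[11, 30, 0], 0], [[10, 28, 0], 0]]}}

```text
time_s: 40.83
position: [0.5358, -0.1652, 0.2183]
tcp_rot: [[0.27, -0.963, -0.019], [-0.963, -0.27, 0.003], [-0.008, 0.017, -1.0]]
force: [0.2, -0.7, -0.9]
opening: 0.523
```

```bash
python3 st.py 5 .4545,-.2255,.22
python3 - <<'E'
from h import *
d=capture("wrist");cv2.imwrite("pics/w8.png",d["image"])
d=capture("top");cv2.imwrite("pics/t8.png",d["image"])
x,y=330,210
im=cv2.convertScaleAbs(cv2.resize(d["image"][y:y+90,x:x+110],None,fx=6,fy=6,interpolation=cv2.INTER_NEAREST),alpha=2)
cv2.imwrite("pics/t8z.png",im)
E
```

```text
41.08 [ 0.538  -0.165   0.2191] [-0.0163  0.003  -0.9999] q [-28.26  26.05  90.66  -0.32  64.2   46.29] sum 180.9
t 41.08 pos [ 0.538  -0.165   0.2191] F [ 0.3  0.6 -0.6] op 0.517 yaw -74.41 tilt 0.95
need (0.4545, -0.2255, 0.22) [35.8 96.7  0.3]
```

View pics/w8.png

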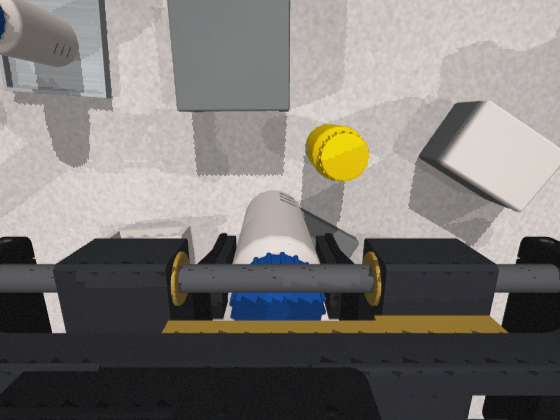

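View pics/t8z.png

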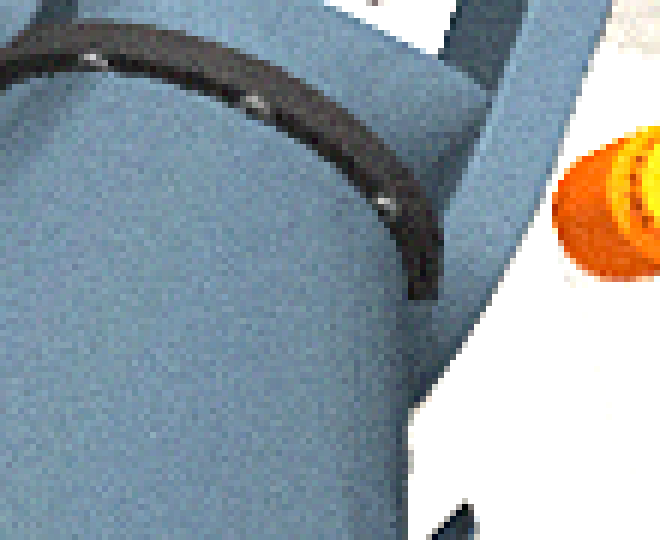

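Run:
```python
from h import *
im=cv2.imread("pics/t5.png");x,y=330,210
cv2.imwrite("pics/t5z.png",cv2.convertScaleAbs(cv2.resize(im[y:y+90,x:x+110],None,fx=6,fy=6,interpolation=cv2.INTER_NEAREST),alpha=2))
```

View pics/t5z.png

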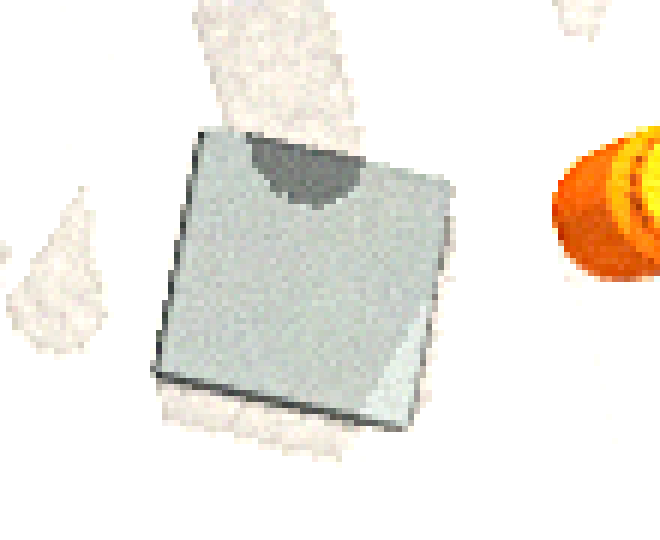

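Run:
```python
from h import *
d=capture("top")
Q=np.array([ray(d,(330-.5+u/6,210-.5+v/6),.02) for u,v in [(200,133),(457,183),(410,425),(159,370)]]);print(Q.mean(0),np.linalg.norm(Q-np.roll(Q,-1,0),axis=1))
```

```text
[ 0.4517678  -0.22696604  0.02      ] [0.10086038 0.09558709 0.09754067 0.09368318]
```

Call:
{"fn": "send_rows", "kwargs": {"motion": [[[0, 0, 0], 0], [[0, 0, 0], 0], [[12, 31, 0], 0], [[12, 32, 0], 0], [[12, 32, 0], 0]]}}

```text
time_s: 41.65
position: [0.4641, -0.2216, 0.2197]
tcp_rot: [[0.285, -0.958, -0.009], [-0.958, -0.285, 0.001], [-0.004, 0.008, -1.0]]
force: [0.9, -1.5, -0.7]
opening: 0.515
```

```bash
python3 st.py 6 .454,-.2255,.0965
```

```text
41.95 [ 0.4649 -0.2214  0.2199] [-0.0085  0.0016 -1.    ] q [-37.78  22.17  97.57  -0.26  60.7   35.93] sum 180.44
t 41.95 pos [ 0.4649 -0.2214  0.2199] F [-1.1  0.3 -1.5] op 0.524 yaw -73.58 tilt 0.5
need (0.454, -0.2255, 0.0965) [  1.4  10.6 123.5]
```

Call:
{"fn": "send_rows", "kwargs": {"motion": [[[0, 0, 0], 0], [[0, 0, 0], 0], [[0, 0, 0], 0], [[0, 0, 0], 0], [[1, 10, 39], 0]]}}

```text
time_s: 42.37
position: [0.4654, -0.2262, 0.1865]
tcp_rot: [[0.29, -0.957, 0.009], [-0.957, -0.29, -0.01], [0.012, -0.006, -1.0]]
force: [1.5, -1.8, -1.7]
opening: 0.519
```

```bash
python3 st.py 3 .454,-.226,.0965
```

```text
42.52 [ 0.4565 -0.2212  0.179 ] [-0.0126  0.0061 -0.9999] q [-38.38  25.08 100.86  -0.21  54.84  35.02] sum 180.79
t 42.52 pos [ 0.4565 -0.2212  0.179 ] F [ 0.9 -0.4 -0.2] op 0.524 yaw -73.28 tilt 0.81
need (0.454, -0.226, 0.0965) [ 4.7  3.  82.5]
```

Call:
{"fn": "send_rows", "kwargs": {"motion": [[[0, 0, 0], 0], [[0, 0, 0], 0], [[0, 0, 0], 0], [[0, 0, 0], 0], [[0, 0, 40], 0]]}}

```text
time_s: 42.93
position: [0.4655, -0.2265, 0.1493]
tcp_rot: [[0.288, -0.957, 0.008], [-0.957, -0.288, -0.009], [0.011, -0.005, -1.0]]
force: [1.2, -0.6, -1.3]
opening: 0.52
```

```bash
python3 st.py 3 .454,-.226,.0965
```

```text
43.08 [ 0.458  -0.221   0.1415] [-0.0117  0.0063 -0.9999] q [-38.29  28.53 102.67  -0.18  49.55  35.08] sum 180.75
t 43.08 pos [ 0.458  -0.221   0.1415] F [-0.6 -0.2 -0.5] op 0.522 yaw -73.26 tilt 0.76
need (0.454, -0.226, 0.0965) [ 4.   4.8 45. ]
```

Call:
{"fn": "send_rows", "kwargs": {"motion": [[[0, 0, 0], 0], [[0, 0, 0], 0], [[0, 0, 0], 0], [[0, 0, 0], 0], [[4, 4, 34], 0]]}}

```text
time_s: 43.5
position: [0.4625, -0.2305, 0.1183]
tcp_rot: [[0.289, -0.957, 0.008], [-0.957, -0.289, -0.008], [0.01, -0.005, -1.0]]
force: [1.3, -0.8, -0.4]
opening: 0.522
```

```bash
python3 st.py 7 .454,-.226,.0965
```

```text
43.85 [ 0.4581 -0.2278  0.1139] [-3.8e-03  2.0e-04 -1.0e+00] q [-38.89  31.2  103.86  -0.18  45.12  34.47] sum 180.18
t 43.85 pos [ 0.4581 -0.2278  0.1139] F [ 0.3  0.4 -1.6] op 0.519 yaw -73.24 tilt 0.22
need (0.454, -0.226, 0.0965) [-2.9  3.3 17.4]
```

Call:
{"fn": "send_rows", "kwargs": {"motion": [[[0, 0, 0], 0], [[0, 0, 0], 0], [[0, 0, 0], 0], [[0, 0, 0], 0], [[-3, 5, 16], 0]]}}

```text
time_s: 44.27
position: [0.4573, -0.2292, 0.1035]
tcp_rot: [[0.289, -0.957, 0.008], [-0.957, -0.289, -0.009], [0.011, -0.005, -1.0]]
force: [0.6, 0.6, -0.9]
opening: 0.524
```

```bash
python3 st.py 7 .4544,-.2261,.0965
```

```text
44.62 [ 0.4546 -0.2274  0.1015] [ 0.0016 -0.004  -1.    ] q [-39.12  32.15 105.09  -0.17  42.54  34.21] sum 179.78
t 44.62 pos [ 0.4546 -0.2274  0.1015] F [ 0.2 -0.  -1.7] op 0.525 yaw -73.2 tilt 0.25
need (0.4544, -0.2261, 0.0965) [-1.3 -0.2  5. ]
```

Call:
{"fn": "send_rows", "kwargs": {"motion": [[[0, 0, 0], 0], [[0, 0, 0], 0], [[0, 0, 0], 0], [[0, 0, 0], 0], [[-1, 1, 5.5], 0]]}}

```text
time_s: 45.03
position: [0.4556, -0.2283, 0.098]
tcp_rot: [[0.289, -0.957, 0.006], [-0.957, -0.289, -0.008], [0.009, -0.004, -1.0]]
force: [-0.1, 1.1, -1.6]
opening: 0.519
```

```bash
python3 st.py 6 .4544,-.2261,.0965
python3 - <<'E'
from h import *
d=capture("wrist");cv2.imwrite("pics/w9.png",d["image"])
E
```

```text
45.33 [ 0.4545 -0.2275  0.0971] [ 0.0038 -0.0056 -1.    ] q [-39.13  32.56 105.37  -0.17  41.7   34.19] sum 179.63
t 45.33 pos [ 0.4545 -0.2275  0.0971] F [ 0.1 -0.1 -1.8] op 0.521 yaw -73.2 tilt 0.39
need (0.4544, -0.2261, 0.0965) [-1.4 -0.3  0.6]
```

View pics/w9.png

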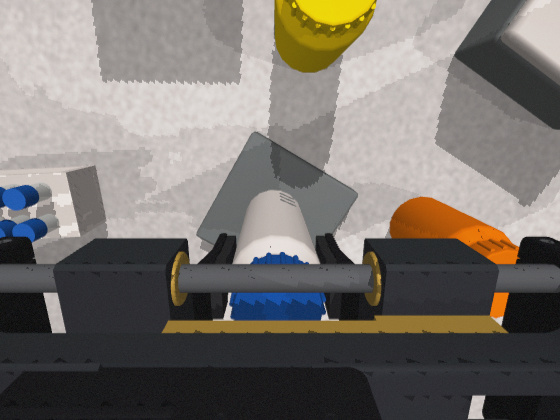

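Bottle centred over the slab. I touch down lightly and release.

Call:
{"fn": "send_rows", "kwargs": {"motion": [[[0, 0, 0], 0], [[0, 0, 0], 0], [[0, 0, 0], 0], [[0, 0, 0], 0], [[-1, 0, 0.8], 0]]}}

```text
time_s: 45.8
position: [0.4547, -0.2269, 0.0966]
tcp_rot: [[0.289, -0.957, 0.005], [-0.957, -0.289, -0.006], [0.007, -0.003, -1.0]]
force: [0.2, 0.4, -0.6]
opening: 0.518
```

Call:
{"fn": "send_rows", "kwargs": {"motion": [[[0, 0, 0], 0], [[0, 0, 0], 0], [[0, 0, 0], 0], [[0, 0, 0], 0], [[0, 0, 0], 0]], "gripper": 0}}

```text
time_s: 46.22
position: [0.455, -0.227, 0.0971]
tcp_rot: [[0.289, -0.957, 0.006], [-0.957, -0.289, -0.007], [0.008, -0.003, -1.0]]
force: [0.4, -0.5, -0.2]
opening: 0.813
```

Call:
{"fn": "send_rows", "kwargs": {"motion": [[[0, 0, 0], 0], [[0, 0, -20], 0], [[0, 0, -30], 0], [[0, 0, -35], 0], [[0, 0, -35], 0]]}}

```text
time_s: 46.63
position: [0.4497, -0.2229, 0.2134]
tcp_rot: [[0.288, -0.957, -0.011], [-0.957, -0.289, 0.006], [-0.009, 0.009, -1.0]]
force: [0.6, -0.4, -0.3]
opening: 0.996
```

```bash
python3 st.py 6 .4465,.298,.222
python3 - <<'E'
from h import *
d=capture("wrist");cv2.imwrite("pics/w10.png",d["image"])
b,m=blobs(d,300)
for c,s in b: print(c.round(1),s, [ray(d,c,z).round(4) for z in (.142,)])
E
```

```text
46.93 [ 0.4497 -0.2228  0.2118] [-0.0105  0.0059 -0.9999] q [-39.06  21.92  99.7   -0.14  59.06  34.23] sum 180.68
t 46.93 pos [ 0.4497 -0.2228  0.2118] F [ 0.  -0.4  0.1] op 0.996 yaw -73.22 tilt 0.69
need (0.4465, 0.298, 0.222) [-499.6 -147.2   -7.1]
[ 88.1 166.9] [ 50 159  77  17 931] [array([ 0.4444, -0.0737,  0.142 ])]
[ 93.  189.4] [ 56 181  75  18 879] [array([ 0.4278, -0.0796,  0.142 ])]
[281.2 213.7] [ 256  188   51   52 1954] [array([ 0.4514, -0.2258,  0.142 ])]
```

View pics/w10.png

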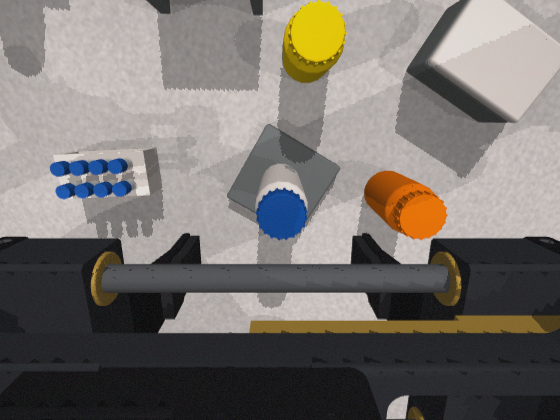

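Tall bottle stands upright at slab centre (cap 281,214). Now to the short bottle on the drum.

Call:
{"fn": "send_rows", "kwargs": {"motion": [[[-20, -6, 0], 0], [[-38, -11, 0], 0], [[-38, -11, 0], 0], [[-38, -11, 0], 0], [[-38, -11, 0], 0]]}}

```text
time_s: 47.4
position: [0.4475, -0.0454, 0.2053]
tcp_rot: [[0.274, -0.962, -0.02], [-0.962, -0.274, 0.008], [-0.013, 0.017, -1.0]]
force: [1.2, 0.9, 0.4]
opening: 0.996
```

Call:
{"fn": "send_rows", "kwargs": {"motion": [[[-38, -11, 0], 0], [[-38, -11, 0], 0], [[-38, -11, 0], 0], [[-38, -11, 0], 0], [[-38, -11, 0], 0]]}}

```text
time_s: 47.82
position: [0.4418, 0.1614, 0.1999]
tcp_rot: [[0.27, -0.962, -0.037], [-0.963, -0.271, 0.01], [-0.019, 0.033, -0.999]]
force: [0.7, -0.2, 0.5]
opening: 0.999
```

```bash
python3 st.py 5 .4465,.298,.222
python3 - <<'E'
from h import *
d=capture("wrist");cv2.imwrite("pics/w11.png",d["image"])
b,m=blobs(d,300)
for c,s in b: print(c.round(1),s, [ray(d,c,z).round(4) for z in (.117,)])
E
```

```text
48.07 [0.4424 0.1594 0.2003] [-0.0363  0.0092 -0.9993] q [  5.67  21.   103.89   0.87  57.13  79.4 ] sum 182.02
t 48.07 pos [0.4424 0.1594 0.2003] F [-0.4  0.2  0.3] op 0.998 yaw -74.23 tilt 2.15
need (0.4465, 0.298, 0.222) [-132.6  -41.   -20.6]
[398.9  11. ] [ 370    0   62   29 1289] [array([0.6026, 0.1183, 0.117 ])]
[115.2 158.2] [  80  127   72   65 3495] [array([0.4461, 0.2964, 0.117 ])]
```

View pics/w11.png

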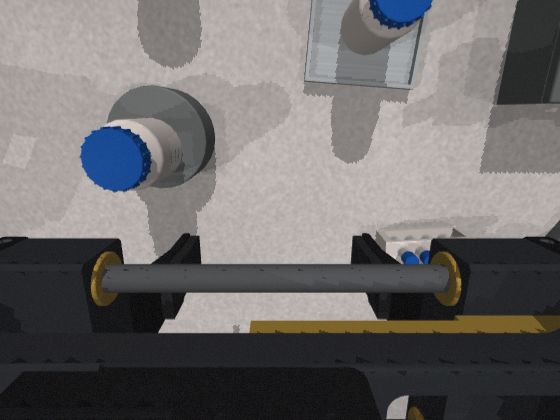

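Call:
{"fn": "send_rows", "kwargs": {"motion": [[[0, 0, 0], 0], [[-30, -10, 0], 0], [[-34, -10, 0], 0], [[-34, -10, 0], 0], [[-34, -10, 0], 0]]}}

```text
time_s: 48.53
position: [0.45, 0.2859, 0.1999]
tcp_rot: [[0.243, -0.969, -0.041], [-0.97, -0.243, 0.005], [-0.015, 0.038, -0.999]]
force: [1.0, -0.3, -0.2]
opening: 0.997
```

```bash
python3 st.py 6 .446,.297,.066
python3 - <<'E'
from h import *
d=capture("wrist");cv2.imwrite("pics/w12.png",d["image"])
b,m=blobs(d,300)
for c,s in b: print(c.round(1),s, [ray(d,c,z).round(4) for z in (.117,)])
E
```

```text
48.83 [0.4492 0.2849 0.1998] [-0.0412  0.0049 -0.9991] q [19.71 25.54 95.5   1.21 61.09 94.87] sum 182.13
t 48.83 pos [0.4492 0.2849 0.1998] F [-0.8 -0.   0.3] op 0.999 yaw -75.78 tilt 2.38
need (0.446, 0.297, 0.066) [-10.5  -5.1 133.8]
[541.8  42.6] [ 514    8   46   68 2122] [array([0.6133, 0.1353, 0.117 ])]
[263.9 207.8] [ 233  177   63   62 2906] [array([0.4456, 0.2959, 0.117 ])]
```

View pics/w12.png

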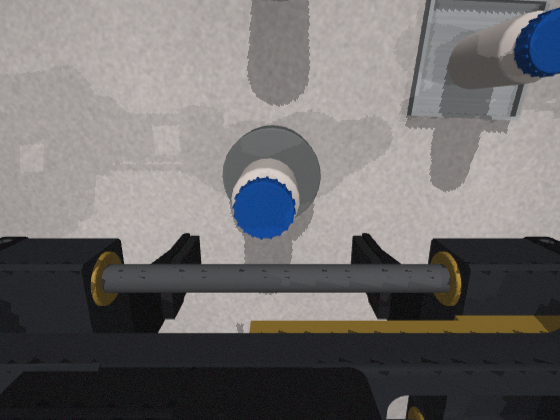

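Run:
```python
from h import *
d=capture("wrist")
print(ray(d,(271.5,175.5),.045))
```

```text
[0.4582756  0.29451645 0.045     ]
```

Call:
{"fn": "send_rows", "kwargs": {"motion": [[[0, 0, 0], 0], [[0, 0, 0], 0], [[-11, -2, 10], 0], [[0, 0, 18], 0], [[0, 0, 18], 0]]}}

```text
time_s: 49.35
position: [0.4508, 0.2953, 0.1562]
tcp_rot: [[0.238, -0.971, -0.031], [-0.971, -0.238, 0.01], [-0.017, 0.028, -0.999]]
force: [0.0, -0.9, -0.3]
opening: 1.003
```

```bash
python3 st.py 7 .4458,.2962,.066
```

```text
49.7 [0.451  0.2951 0.1573] [-0.0311  0.0093 -0.9995] q [20.66 29.22 97.29  1.38 54.98 96.05] sum 181.49
t 49.7 pos [0.451  0.2951 0.1573] F [ 0.2  0.5 -0.4] op 0.998 yaw -76.22 tilt 1.86
need (0.4458, 0.2962, 0.066) [-0.8  2.2 91.4]
```

Call:
{"fn": "send_rows", "kwargs": {"motion": [[[0, 0, 0], 0], [[0, 0, 0], 0], [[-1, 4, 12], 0], [[0, 2, 18], 0], [[0, 1, 18], 0]]}}

```text
time_s: 50.12
position: [0.4489, 0.2975, 0.1157]
tcp_rot: [[0.238, -0.971, -0.013], [-0.971, -0.238, 0.016], [-0.019, 0.009, -1.0]]
force: [-0.3, -0.8, 0.4]
opening: 0.996
```

```bash
python3 st.py 7 .4458,.2962,.066
```

```text
50.47 [0.4489 0.2974 0.116 ] [-0.0145  0.0158 -0.9998] q [20.96 32.51 99.94  1.54 48.   96.15] sum 180.46
t 50.47 pos [0.4489 0.2974 0.116 ] F [ 0.5  0.3 -0. ] op 1.005 yaw -76.23 tilt 1.23
need (0.4458, 0.2962, 0.066) [ 1.4  2.8 50.1]
```

Call:
{"fn": "send_rows", "kwargs": {"motion": [[[0, 0, 0], 0], [[0, 0, 0], 0], [[0, 0, 0], 0], [[0, 0, 0], 0], [[1.5, 4, 36], 0]]}}

```text
time_s: 50.88
position: [0.4532, 0.2988, 0.0879]
tcp_rot: [[0.238, -0.971, 0.006], [-0.971, -0.238, 0.024], [-0.022, -0.012, -1.0]]
force: [1.2, 0.3, 0.3]
opening: 1.001
```

```bash
python3 st.py 6 .4458,.2962,.066
```

```text
51.18 [0.4477 0.2966 0.0837] [-0.008   0.0183 -0.9998] q [ 20.93  35.42 101.6    1.67  43.05  95.93] sum 180.06
t 51.18 pos [0.4477 0.2966 0.0837] F [ 0.6  0.2 -0.1] op 1.0 yaw -76.22 tilt 1.14
need (0.4458, 0.2962, 0.066) [ 0.3  1.8 17.7]
```

Call:
{"fn": "send_rows", "kwargs": {"motion": [[[0, 0, 0], 0], [[0, 0, 0], 0], [[0, 0, 0], 0], [[0, 0, 0], 0], [[0, 3, 20], 0]]}}

```text
time_s: 51.6
position: [0.4513, 0.2989, 0.0711]
tcp_rot: [[0.238, -0.971, 0.009], [-0.971, -0.238, 0.025], [-0.022, -0.015, -1.0]]
force: [0.4, -0.7, -0.3]
opening: 1.001
```

```bash
python3 st.py 7 .4458,.2962,.066;python3 - <<'E'
from h import *
d=capture("wrist");cv2.imwrite("pics/w13.png",d["image"])
E
```

```text
51.95 [0.4481 0.2977 0.0684] [ 7.000e-04  2.170e-02 -9.998e-01] q [ 21.02  36.84 102.31   1.77  40.37  95.89] sum 179.53
t 51.95 pos [0.4481 0.2977 0.0684] F [ 0.  -0.  -0.6] op 0.998 yaw -76.21 tilt 1.24
need (0.4458, 0.2962, 0.066) [0.9 2.6 2.4]
```

View pics/w13.png

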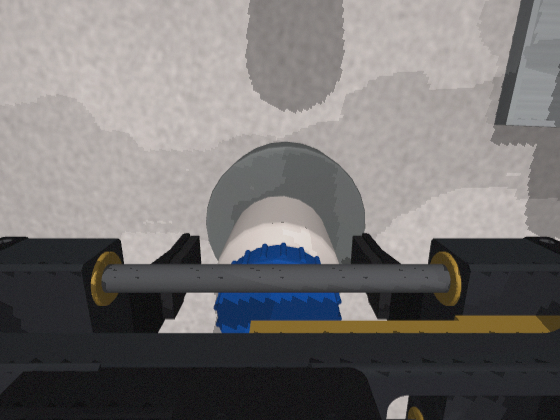

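Call:
{"fn": "send_rows", "kwargs": {"motion": [[[0, 0, 0], 0], [[0, 0, 0], 0], [[0, 0, 0], 0], [[0, 0, 0], 0], [[0, 0, 0], 0]], "gripper": 1}}

```text
time_s: 52.42
position: [0.4491, 0.298, 0.0698]
tcp_rot: [[0.238, -0.971, 0.003], [-0.971, -0.238, 0.023], [-0.021, -0.009, -1.0]]
force: [-0.3, 1.1, -1.7]
opening: 0.707
```

```bash
python3 st.py 2 .4458,.2962,.066
```

```text
52.52 [0.4491 0.298  0.0698] [ 0.0032  0.0225 -0.9997] q [ 21.02  36.72 102.24   1.76  40.42  95.89] sum 179.38
t 52.52 pos [0.4491 0.298  0.0698] F [-0.3  0.2  0. ] op 0.705 yaw -76.2 tilt 1.3
need (0.4458, 0.2962, 0.066) [1.  3.6 3.7]
```

Call:
{"fn": "send_rows", "kwargs": {"motion": [[[0, 0, 0], 0], [[0, 0, -15], 0], [[0, 0, -30], 0], [[0, 0, -35], 0], [[0, 0, -35], 0]]}}

```text
time_s: 52.93
position: [0.4423, 0.2927, 0.1793]
tcp_rot: [[0.238, -0.971, -0.019], [-0.971, -0.238, 0.014], [-0.018, 0.015, -1.0]]
force: [0.4, -0.1, -1.4]
opening: 0.703
```

```bash
python3 st.py 6 .651,-.0875,.2
```

```text
53.23 [0.4424 0.2928 0.1779] [-0.0184  0.0144 -0.9997] q [20.75 26.64 97.99  1.38 56.07 96.21] sum 180.7
t 53.23 pos [0.4424 0.2928 0.1779] F [ 0.2 -0.7 -1.6] op 0.703 yaw -76.25 tilt 1.34
need (0.651, -0.0875, 0.2) [ 418.5 -111.8  -31.4]
```

Call:
{"fn": "send_rows", "kwargs": {"motion": [[[15, -4, -5], 0], [[32, -9, -6], 0], [[35, -9, -4], 0], [[35, -9, -4], 0], [[35, -9, -2], 0]]}}

```text
time_s: 53.65
position: [0.5092, 0.155, 0.1851]
tcp_rot: [[0.25, -0.967, -0.043], [-0.968, -0.25, 0.012], [-0.022, 0.039, -0.999]]
force: [0.3, 0.6, -1.7]
opening: 0.701
```

Call:
{"fn": "send_rows", "kwargs": {"motion": [[[35, -9, -2], 0], [[35, -9, -2], 0], [[35, -9, -2], 0], [[35, -9, -2], 0], [[35, -9, -2], 0]]}}

```text
time_s: 54.07
position: [0.5929, -0.0106, 0.1773]
tcp_rot: [[0.249, -0.966, -0.066], [-0.968, -0.251, 0.015], [-0.031, 0.061, -0.998]]
force: [0.8, 0.7, -1.3]
opening: 0.705
```

```bash
python3 st.py 6 .6545,-.0866,.19
```

```text
54.37 [ 0.592  -0.0081  0.1781] [-0.0659  0.0153 -0.9977] q [-11.64  32.25  86.54   0.11  65.09  63.78] sum 183.88
t 54.37 pos [ 0.592  -0.0081  0.1781] F [-0.2  1.  -1. ] op 0.709 yaw -75.52 tilt 3.88
need (0.6545, -0.0866, 0.19) [ 91.2 -39.9 -17.2]
```

Call:
{"fn": "send_rows", "kwargs": {"motion": [[[0, 0, 0], 0], [[0, 0, 0], 0], [[0, 0, 0], 0], [[0, 0, 0], 0], [[0, 0, -41], 0]]}}

```text
time_s: 54.78
position: [0.5851, -0.0017, 0.2108]
tcp_rot: [[0.256, -0.962, -0.09], [-0.966, -0.259, 0.02], [-0.042, 0.081, -0.996]]
force: [-0.1, -0.2, -2.0]
opening: 0.706
```

```bash
python3 st.py 2
```

```text
54.88 [ 0.5954 -0.0035  0.2229] [-0.0596  0.0143 -0.9981] q [-11.15  29.36  83.8    0.15  70.35  63.82] sum 183.51
```

Call:
{"fn": "send_rows", "kwargs": {"motion": [[[0, 0, 8], 0], [[0, 0, 10], 0], [[0, 0, 10], 0], [[0, 0, 10], 0], [[0, 0, 8], 0]]}}

```text
time_s: 55.3
position: [0.5927, -0.0016, 0.1742]
tcp_rot: [[0.259, -0.964, -0.055], [-0.965, -0.261, 0.013], [-0.027, 0.049, -0.998]]
force: [-0.1, 0.2, -0.6]
opening: 0.706
```

```bash
python3 st.py 6 .6545,-.0866,.19
```

```text
55.6 [ 0.5947 -0.0021  0.1769] [-0.0506  0.0125 -0.9986] q [-11.04  32.16  86.89   0.16  63.93  63.82] sum 182.98
t 55.6 pos [ 0.5947 -0.0021  0.1769] F [ 0.2 -0.8 -1.1] op 0.708 yaw -74.96 tilt 2.99
need (0.6545, -0.0866, 0.19) [ 96.8 -35.1 -17.1]
```

Call:
{"fn": "send_rows", "kwargs": {"motion": [[[0, 0, 0], 0], [[30, -10, -6], 0], [[33, -12, -6], 0], [[33, -13, 0], 0], [[0, 0, -41], 0]]}}

```text
time_s: 56.02
position: [0.6518, -0.0856, 0.2143]
tcp_rot: [[0.263, -0.962, -0.073], [-0.964, -0.265, 0.019], [-0.037, 0.065, -0.997]]
force: [-0.8, -0.1, -4.4]
opening: 0.704
```

```bash
python3 st.py 2 .6545,-.0866,.19
```

```text
56.12 [ 0.6581 -0.0838  0.2305] [-0.0452  0.0133 -0.9989] q [-1.688e+01  3.400e+01  7.340e+01 -2.000e-02  7.530e+01  5.768e+01] sum 182.7
t 56.12 pos [ 0.6581 -0.0838  0.2305] F [ 1.5 -0.4  0.2] op 0.701 yaw -74.58 tilt 2.7
need (0.6545, -0.0866, 0.19) [ 2.8  2.6 40.6]
```

Call:
{"fn": "send_rows", "kwargs": {"motion": [[[0, 0, 8], 0], [[0, 0, 9], 0], [[0, 0, 9], 0], [[0, 0, 9], 0], [[0, 0, 8], 0]]}}

```text
time_s: 56.53
position: [0.656, -0.0816, 0.188]
tcp_rot: [[0.267, -0.963, -0.038], [-0.963, -0.268, 0.012], [-0.022, 0.034, -0.999]]
force: [-0.5, 0.1, -2.0]
opening: 0.71
```

```bash
python3 st.py 6 .6545,-.0866,.19
```

```text
56.83 [ 0.6577 -0.0825  0.19  ] [-0.0351  0.0108 -0.9993] q [-1.680e+01  3.603e+01  7.632e+01  1.000e-02  6.975e+01  5.770e+01] sum 182.1
t 56.83 pos [ 0.6577 -0.0825  0.19  ] F [ 0.2  0.3 -2.4] op 0.707 yaw -74.51 tilt 2.1
need (0.6545, -0.0866, 0.19) [3.1 4.2 0. ]
```

Call:
{"fn": "send_rows", "kwargs": {"motion": [[[3, 3, 10], 0], [[0, 1, 11], 0], [[0, 1, 11], 0], [[0, 1, 11], 0], [[0, 1, 10], 0]]}}

```text
time_s: 57.25
position: [0.6527, -0.0886, 0.1373]
tcp_rot: [[0.267, -0.963, -0.025], [-0.964, -0.267, 0.008], [-0.014, 0.022, -1.0]]
force: [-0.6, -0.1, -1.7]
opening: 0.704
```

```bash
python3 st.py 7 .6545,-.0866,.095;python3 - <<'E'
from h import *
d=capture("wrist");cv2.imwrite("pics/w14.png",d["image"])
E
```

```text
57.6 [ 0.6539 -0.0886  0.1393] [-0.0229  0.0069 -0.9997] q [-1.739e+01  3.881e+01  7.979e+01 -1.000e-02  6.277e+01  5.711e+01] sum 181.37
t 57.6 pos [ 0.6539 -0.0886  0.1393] F [ 0.1 -0.2 -0.7] op 0.701 yaw -74.5 tilt 1.37
need (0.6545, -0.0866, 0.095) [-1.2 -2.  44.3]
```

View pics/w14.png

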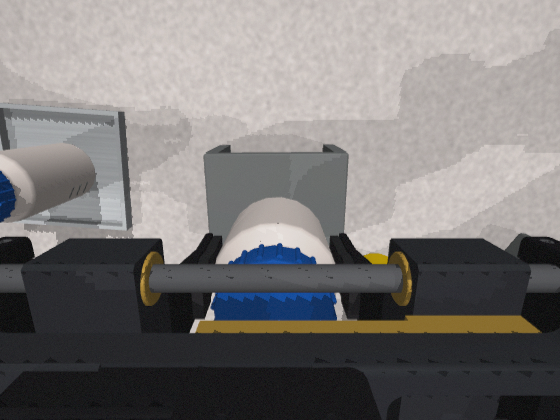

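Call:
{"fn": "send_rows", "kwargs": {"motion": [[[0, 0, 0], 0], [[0, 0, 0], 0], [[0, 0, 10], 0], [[0, 0, 11], 0], [[-1, 0, 9], 0]]}}

```text
time_s: 58.07
position: [0.6563, -0.0883, 0.112]
tcp_rot: [[0.268, -0.963, -0.013], [-0.963, -0.268, 0.004], [-0.007, 0.012, -1.0]]
force: [1.2, -0.2, -1.0]
opening: 0.705
```

```bash
python3 st.py 7 .6545,-.0866,.095
```

```text
58.42 [ 0.6567 -0.0883  0.1132] [-0.0127  0.0038 -0.9999] q [-1.730e+01  4.062e+01  8.087e+01 -1.000e-02  5.927e+01  5.718e+01] sum 180.76
t 58.42 pos [ 0.6567 -0.0883  0.1132] F [ 0.3 -0.4 -1.6] op 0.706 yaw -74.47 tilt 0.76
need (0.6545, -0.0866, 0.095) [-2.1  1.4 18.2]
```

Call:
{"fn": "send_rows", "kwargs": {"motion": [[[0, 0, 0], 0], [[0, 0, 0], 0], [[0, 0, 0], 0], [[0, 0, 0], 0], [[-2, 3, 16], 0]]}}

```text
time_s: 58.83
position: [0.6576, -0.0885, 0.1021]
tcp_rot: [[0.268, -0.964, -0.001], [-0.964, -0.268, 0.0], [-0.0, 0.001, -1.0]]
force: [0.3, -1.1, -0.5]
opening: 0.705
```

```bash
python3 st.py 7 .6545,-.0866,.095
```

```text
59.18 [ 0.6547 -0.0876  0.0994] [-0.0086  0.0025 -1.    ] q [-1.729e+01  4.142e+01  8.186e+01 -1.000e-02  5.724e+01  5.718e+01] sum 180.51
t 59.18 pos [ 0.6547 -0.0876  0.0994] F [ 0.3 -0.5 -0.8] op 0.704 yaw -74.47 tilt 0.51
need (0.6545, -0.0866, 0.095) [-1.  -0.2  4.4]
```

Call:
{"fn": "send_rows", "kwargs": {"motion": [[[0, 0, 0], 0], [[0, 0, 0], 0], [[0, 0, 0], 0], [[0, 0, 0], 0], [[-1, 1, 4.5], 0]]}}

```text
time_s: 59.6
position: [0.6559, -0.0878, 0.0977]
tcp_rot: [[0.268, -0.964, -0.003], [-0.964, -0.268, 0.001], [-0.001, 0.002, -1.0]]
force: [0.5, 0.1, -0.3]
opening: 0.706
```

```bash
python3 st.py 5 .6545,-.0866,.095
```

```text
59.85 [ 0.6546 -0.0873  0.0964] [-0.0059  0.0017 -1.    ] q [-1.727e+01  4.158e+01  8.211e+01 -1.000e-02  5.667e+01  5.721e+01] sum 180.35
t 59.85 pos [ 0.6546 -0.0873  0.0964] F [-1.   0.1 -1.8] op 0.704 yaw -74.47 tilt 0.35
need (0.6545, -0.0866, 0.095) [-0.7 -0.1  1.4]
```

Call:
{"fn": "send_rows", "kwargs": {"motion": [[[0, 0, 0], 0], [[0, 0, 0], 0], [[0, 0, 0], 0], [[0, 0, 0], 0], [[-1, 0, 1.6], 0]]}}

```text
time_s: 60.27
position: [0.6548, -0.0868, 0.0952]
tcp_rot: [[0.268, -0.963, -0.005], [-0.963, -0.268, 0.001], [-0.002, 0.004, -1.0]]
force: [-2.7, -4.8, 11.0]
opening: 0.704
```

```bash
python3 st.py 4 .6545,-.0866,.095
```

```text
60.47 [ 0.6549 -0.0867  0.0953] [-4.7e-03  8.0e-04 -1.0e+00] q [-1.720e+01  4.165e+01  8.217e+01 -4.000e-02  5.645e+01  5.729e+01] sum 180.27
t 60.47 pos [ 0.6549 -0.0867  0.0953] F [ 0.1 -1.9  1.9] op 0.703 yaw -74.47 tilt 0.27
need (0.6545, -0.0866, 0.095) [-0.2  0.3  0.4]
```

Call:
{"fn": "send_rows", "kwargs": {"motion": [[[0, 0, 0], 0], [[0, 0, 0], 0], [[0, 0, 0], 0], [[0, 0, 0], 0], [[0, 0, 0], 0]], "gripper": 0}}

```text
time_s: 60.88
position: [0.6547, -0.0859, 0.0951]
tcp_rot: [[0.267, -0.964, -0.005], [-0.964, -0.267, 0.002], [-0.004, 0.004, -1.0]]
force: [-0.2, 0.1, 1.4]
opening: 0.964
```

Call:
{"fn": "send_rows", "kwargs": {"motion": [[[0, 0, 0], 0], [[0, 0, -15], 0], [[0, 0, -30], 0], [[0, 0, -35], 0], [[0, 0, -35], 0]]}}

```text
time_s: 61.3
position: [0.6486, -0.0839, 0.2022]
tcp_rot: [[0.267, -0.963, -0.029], [-0.964, -0.267, 0.01], [-0.018, 0.025, -1.0]]
force: [0.8, -0.0, -0.5]
opening: 0.997
```

```bash
python3 st.py 6 .621,.1165,.2;  python3 - <<'E'
from h import *
d=capture("wrist");cv2.imwrite("pics/w15.png",d["image"])
b,m=blobs(d,300)
for c,s in b: print(c.round(1),s, [ray(d,c,z).round(4) for z in (.142,.101)])
P=[(0,0)]
E
```

```text
61.6 [ 0.6485 -0.0839  0.2009] [-0.0283  0.01   -0.9995] q [-1.718e+01  3.451e+01  7.750e+01  7.000e-02  6.971e+01  5.729e+01] sum 181.72
t 61.6 pos [ 0.6485 -0.0839  0.2009] F [-1.1  0.4 -0.7] op 0.998 yaw -74.51 tilt 1.72
need (0.621, 0.1165, 0.2) [-200.5  -27.1    3.6]
[ 47.2 171.3] [  17  146   62   53 2486] [array([0.6373, 0.0885, 0.142 ]), array([0.6213, 0.1174, 0.101 ])]
[283.7 216.4] [ 249  182   70   69 3549] [array([ 0.6509, -0.088 ,  0.142 ]), array([ 0.6374, -0.0922,  0.101 ])]
```

View pics/w15.png

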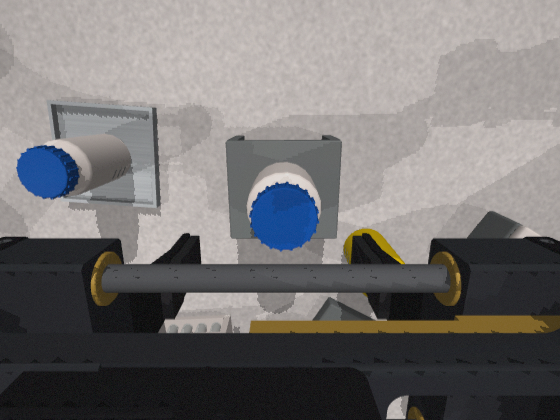

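Short bottle upright at the bridge centre (cap 284,216). Now the medium bottle in the tray (cap 47,171 → 0.621, 0.117).

Call:
{"fn": "send_rows", "kwargs": {"motion": [[[-25, -3, 0], 0], [[-38, -5, 0], 0], [[-38, -5, 0], 0], [[-38, -5, 0], 0], [[-38, -5, 0], 0]]}}

```text
time_s: 62.07
position: [0.621, 0.0887, 0.1928]
tcp_rot: [[0.252, -0.967, -0.043], [-0.968, -0.252, 0.009], [-0.019, 0.039, -0.999]]
force: [0.4, -0.2, 0.5]
opening: 0.999
```

```bash
python3 st.py 5 .6213,.1174,.055
```

```text
62.32 [0.622  0.0874 0.1936] [-0.0411  0.0081 -0.9991] q [-2.36 33.23 81.45  0.4  67.69 72.75] sum 182.38
t 62.32 pos [0.622  0.0874 0.1936] F [ 0.7 -0.1  0.1] op 1.003 yaw -75.29 tilt 2.4
need (0.6213, 0.1174, 0.055) [-26.7 -12.2 138.7]
```

Call:
{"fn": "send_rows", "kwargs": {"motion": [[[-27, -7, 0], 0], [[0, 0, 9], 0], [[0, 0, 11], 0], [[0, 0, 11], 0], [[0, 0, 11], 0]]}}

```text
time_s: 62.73
position: [0.6239, 0.1078, 0.1494]
tcp_rot: [[0.244, -0.969, -0.037], [-0.97, -0.245, 0.006], [-0.015, 0.034, -0.999]]
force: [-0.5, 0.4, -1.0]
opening: 0.997
```

```bash
python3 st.py 6 .6213,.1174,.055
python3 - <<'E'
from h import *
d=capture("wrist")
b,m=blobs(d,300)
for c,s in b: print(c.round(1),s, [ray(d,c,z).round(4) for z in (.101,)])
E
```

```text
63.03 [0.6243 0.109  0.1512] [-0.0355  0.0064 -0.9993] q [-0.36 36.37 82.93  0.4  62.73 75.22] sum 182.04
t 63.03 pos [0.6243 0.109  0.1512] F [-0.2  0.8 -0. ] op 1.001 yaw -75.78 tilt 2.07
need (0.6213, 0.1174, 0.055) [-7.4 -2.3 96.3]
[265.3 223.1] [ 234  192   63   63 2999] [array([0.6207, 0.1172, 0.101 ])]
```

Call:
{"fn": "send_rows", "kwargs": {"motion": [[[-8, 0, 3], 0], [[0, 1, 10], 0], [[0, 1, 12], 0], [[0, 1, 12], 0], [[0, 1, 12], 0]]}}

```text
time_s: 63.5
position: [0.6206, 0.1183, 0.1053]
tcp_rot: [[0.247, -0.969, -0.022], [-0.969, -0.248, 0.007], [-0.012, 0.019, -1.0]]
force: [0.3, -0.1, 0.2]
opening: 1.004
```

```bash
python3 st.py 6 .621,.1172,.055
```

```text
63.8 [0.6213 0.118  0.1064] [-0.0212  0.0068 -0.9998] q [ 0.45 39.29 85.55  0.48 56.37 75.88] sum 181.21
t 63.8 pos [0.6213 0.118  0.1064] F [0.3 0.2 0.5] op 1.001 yaw -75.7 tilt 1.28
need (0.621, 0.1172, 0.055) [ 1.3 -0.5 51.4]
```

Call:
{"fn": "send_rows", "kwargs": {"motion": [[[0, 0, 0], 0], [[0, 1, 10], 0], [[0, 1, 12], 0], [[0, 2, 12], 0], [[0, 2, 10], 0]]}}

```text
time_s: 64.22
position: [0.6201, 0.1168, 0.066]
tcp_rot: [[0.247, -0.969, -0.006], [-0.969, -0.247, 0.007], [-0.008, 0.005, -1.0]]
force: [0.4, -0.1, 0.4]
opening: 0.998
```

```bash
python3 st.py 6 .621,.1172,.055
```

```text
64.52 [0.6207 0.1169 0.0671] [-0.0057  0.0069 -1.    ] q [ 0.35 42.12 87.53  0.51 50.67 75.71] sum 180.32
t 64.52 pos [0.6207 0.1169 0.0671] F [ 0.3 -0.5 -0.1] op 1.003 yaw -75.69 tilt 0.51
need (0.621, 0.1172, 0.055) [-0.1 -0.4 12.1]
```

Call:
{"fn": "send_rows", "kwargs": {"motion": [[[0, 0, 0], 0], [[0, 0, 0], 0], [[0, 0, 0], 0], [[0, 0, 0], 0], [[0, 1.5, 14], 0]]}}

```text
time_s: 64.93
position: [0.624, 0.1168, 0.0581]
tcp_rot: [[0.247, -0.969, 0.006], [-0.969, -0.247, 0.007], [-0.005, -0.008, -1.0]]
force: [1.3, -0.2, 0.4]
opening: 1.001
```

```bash
python3 st.py 7 .621,.1172,.055
```

```text
65.28 [0.6216 0.1167 0.0558] [-1.e-04  7.e-03 -1.e+00] q [ 0.33 43.01 87.93  0.53 49.06 75.67] sum 180.0
t 65.28 pos [0.6216 0.1167 0.0558] F [-0.2  0.4 -0.2] op 1.001 yaw -75.68 tilt 0.4
need (0.621, 0.1172, 0.055) [-0.6  0.4  0.8]
```

Call:
{"fn": "send_rows", "kwargs": {"motion": [[[0, 0, 0], 0], [[0, 0, 0], 0], [[0, 0, 0], 0], [[0, 0, 0], 0], [[0, 0, 0], 0]], "gripper": 1}}

```text
time_s: 65.7
position: [0.6227, 0.1168, 0.0574]
tcp_rot: [[0.247, -0.969, 0.003], [-0.969, -0.247, 0.007], [-0.006, -0.004, -1.0]]
force: [-0.4, -0.4, 0.3]
opening: 0.706
```

Call:
{"fn": "send_rows", "kwargs": {"motion": [[[0, 0, 0], 0], [[0, 0, 0], 0], [[0, 0, 0], 0], [[0, 0, 0], 0], [[0, 0, 0], 0]]}}

```text
time_s: 66.12
position: [0.6227, 0.1169, 0.0575]
tcp_rot: [[0.248, -0.969, 0.003], [-0.969, -0.248, 0.007], [-0.006, -0.004, -1.0]]
force: [-0.8, 0.2, 0.3]
opening: 0.613
```

```bash
python3 st.py 0 .621,.1172,.055
```

```text
66.12 [0.6227 0.1169 0.0575] [ 0.0029  0.007  -1.    ] q [ 0.34 42.89 87.85  0.53 49.1  75.67] sum 179.84
t 66.12 pos [0.6227 0.1169 0.0575] F [-0.8  0.2  0.3] op 0.613 yaw -75.67 tilt 0.43
need (0.621, 0.1172, 0.055) [-0.7  1.6  2.5]
```

Call:
{"fn": "send_rows", "kwargs": {"motion": [[[0, 0, 0], 0], [[0, 0, -15], 0], [[0, 0, -30], 0], [[0, 0, -35], 0], [[0, 0, -35], 0]]}}

```text
time_s: 66.53
position: [0.6142, 0.1156, 0.1642]
tcp_rot: [[0.247, -0.969, -0.024], [-0.969, -0.247, 0.007], [-0.012, 0.022, -1.0]]
force: [0.4, 0.2, -2.8]
opening: 0.615
```

```bash
python3 st.py 6 .4575,.295,.17
```

```text
66.83 [0.6142 0.1157 0.163 ] [-0.0235  0.0066 -0.9997] q [ 0.25 34.66 84.3   0.44 62.39 75.73] sum 181.35
t 66.83 pos [0.6142 0.1157 0.163 ] F [-0.6  0.1 -2.9] op 0.605 yaw -75.7 tilt 1.4
need (0.4575, 0.295, 0.17) [-212.5  107.7   -2.1]
```

Call:
{"fn": "send_rows", "kwargs": {"motion": [[[-18, 9, 0], 0], [[-31, 16, 0], 0], [[-31, 16, 0], 0], [[-31, 16, 0], 0], [[-31, 16, 0], 0]]}}

```text
time_s: 67.25
position: [0.5063, 0.2315, 0.1555]
tcp_rot: [[0.235, -0.971, -0.036], [-0.972, -0.235, 0.002], [-0.011, 0.034, -0.999]]
force: [-0.4, 0.2, -2.0]
opening: 0.612
```

```bash
python3 st.py 5 .459,.2954,.17;python3 - <<'E'
from h import *
d=capture("wrist");cv2.imwrite("pics/w16.png",d["image"])
d=capture("top");cv2.imwrite("pics/t16.png",d["image"])
E
```

```text
67.5 [0.5083 0.2311 0.1565] [-0.033   0.0023 -0.9995] q [12.68 30.73 94.19  0.65 56.89 88.61] sum 181.82
t 67.5 pos [0.5083 0.2311 0.1565] F [ 0.   0.2 -1.4] op 0.609 yaw -76.3 tilt 1.89
need (0.459, 0.2954, 0.17) [-74.3  33.1 -11.7]
```

View pics/w16.png

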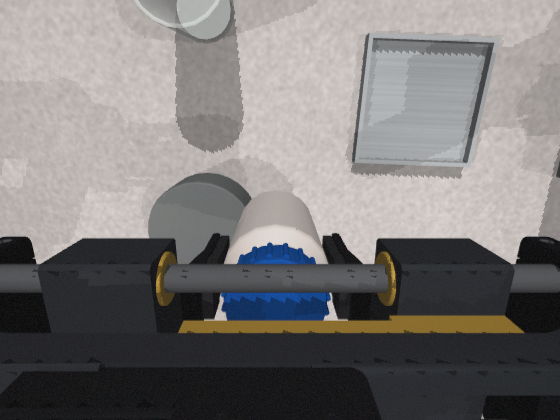

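View pics/t16.png

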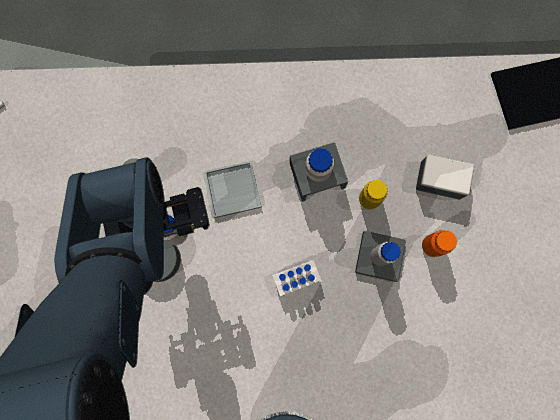

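Call:
{"fn": "send_rows", "kwargs": {"motion": [[[0, 0, 0], 0], [[0, 0, 0], 0], [[-24, 10, 0], 0], [[-25, 11, 0], 0], [[-25, 11, 0], 0]]}}

```text
time_s: 68.02
position: [0.4695, 0.2891, 0.1578]
tcp_rot: [[0.219, -0.975, -0.026], [-0.976, -0.219, 0.002], [-0.008, 0.025, -1.0]]
force: [-0.3, -0.3, -1.5]
opening: 0.61
```

```bash
python3 st.py 6 .459,.2954,.0985;python3 - <<'E'
from h import *
d=capture("wrist");cv2.imwrite("pics/w17.png",d["image"])
E
```

```text
68.32 [0.4696 0.2889 0.1579] [-0.0258  0.0019 -0.9997] q [19.65 29.99 95.49  0.72 55.88 96.42] sum 181.36
t 68.32 pos [0.4696 0.2889 0.1579] F [ 1.2  0.4 -2. ] op 0.611 yaw -77.19 tilt 1.49
need (0.459, 0.2954, 0.0985) [-8.2  7.4 59.6]
```

View pics/w17.png

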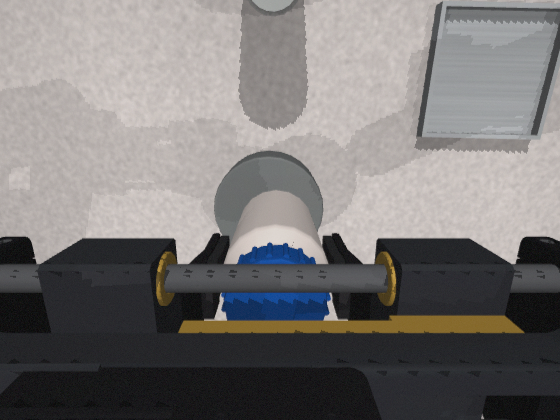

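Run:
```python
from h import *
d=capture("wrist")
im=cv2.convertScaleAbs(d["image"],alpha=1.6)
c0=(.4575,.295)
for z,col in ((.045,(0,0,255)),(0,(0,255,0))):
  pts=[proj(d,[c0[0]+.052*np.cos(a),c0[1]+.052*np.sin(a),z]) for a in np.linspace(0,6.28,80)]
  cv2.polylines(im,[(np.array(pts)*8).astype(int)],True,col,1,shift=3)
cv2.imwrite("pics/w17o.png",cv2.resize(im[130:260,180:360],None,fx=4,fy=4))
```

```text
(no output)
```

View pics/w17o.png

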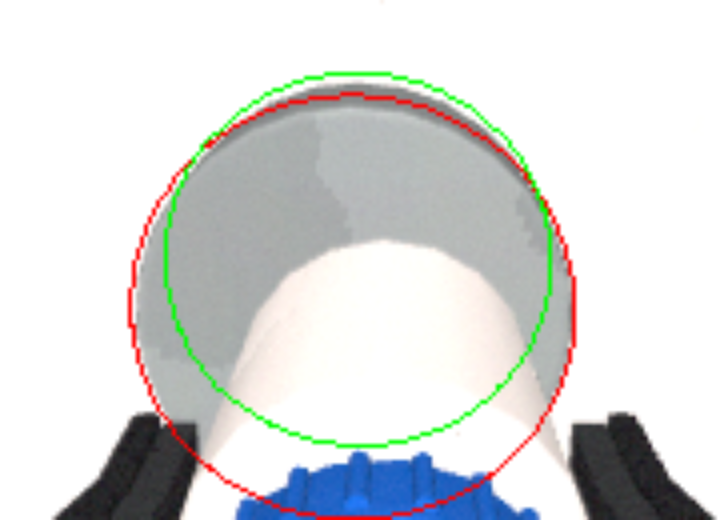

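Call:
{"fn": "send_rows", "kwargs": {"motion": [[[0, 0, 0], 0], [[-8, 8, 6], 0], [[0, 1, 11], 0], [[0, 1, 12], 0], [[0, 2, 11], 0]]}}

```text
time_s: 68.83
position: [0.4578, 0.2937, 0.1187]
tcp_rot: [[0.215, -0.976, -0.019], [-0.977, -0.215, 0.005], [-0.009, 0.018, -1.0]]
force: [0.2, -0.7, -1.5]
opening: 0.61
```

```bash
python3 st.py 7 .4575,.2953,.0985
```

```text
69.18 [0.459  0.2939 0.12  ] [-0.0176  0.0056 -0.9998] q [20.51 32.68 98.48  0.86 49.67 97.49] sum 180.84
t 69.18 pos [0.459  0.2939 0.12  ] F [ 0.   0.4 -1. ] op 0.611 yaw -77.55 tilt 1.06
need (0.4575, 0.2953, 0.0985) [-1.5  0.8 21.5]
```

Call:
{"fn": "send_rows", "kwargs": {"motion": [[[0, 0, 0], 0], [[0, 0, 0], 0], [[0, 0, 0], 0], [[-1, 1, 8], 0], [[-1, 2, 10], 0]]}}

```text
time_s: 69.6
position: [0.4591, 0.2967, 0.1053]
tcp_rot: [[0.215, -0.977, -0.008], [-0.977, -0.215, 0.009], [-0.011, 0.005, -1.0]]
force: [-0.0, -0.0, -2.3]
opening: 0.614
```

```bash
python3 st.py 7 .4575,.2953,.0985
```

```text
69.95 [0.4587 0.2964 0.1052] [-0.0093  0.0087 -0.9999] q [20.77 33.94 99.27  0.89 47.12 97.73] sum 180.32
t 69.95 pos [0.4587 0.2964 0.1052] F [ 0.7  0.2 -2.7] op 0.611 yaw -77.57 tilt 0.73
need (0.4575, 0.2953, 0.0985) [0.9 1.3 6.7]
```

Call:
{"fn": "send_rows", "kwargs": {"motion": [[[0, 0, 0], 0], [[0, 0, 0], 0], [[0, 0, 0], 0], [[0, 0, 0], 0], [[0.8, 2, 6.5], 0]]}}

```text
time_s: 70.37
position: [0.4593, 0.2961, 0.1007]
tcp_rot: [[0.215, -0.977, -0.003], [-0.977, -0.215, 0.011], [-0.011, 0.001, -1.0]]
force: [0.2, -0.2, -2.0]
opening: 0.607
```

```bash
python3 st.py 6 .4575,.2953,.0985
```

```text
70.67 [0.4577 0.2955 0.0996] [-0.0072  0.0095 -0.9999] q [20.71 34.36 99.75  0.91 46.09 97.66] sum 180.2
t 70.67 pos [0.4577 0.2955 0.0996] F [ 0.5 -0.5 -1.8] op 0.61 yaw -77.58 tilt 0.68
need (0.4575, 0.2953, 0.0985) [0.1 0.3 1.1]
```

Call:
{"fn": "send_rows", "kwargs": {"motion": [[[0, 0, 0], 0], [[0, 0, 0], 0], [[0, 0, 0], 0], [[0, 0, 0], 0], [[0, 0, 1.2], 0]]}}

```text
time_s: 71.08
position: [0.4583, 0.2958, 0.0988]
tcp_rot: [[0.215, -0.977, -0.006], [-0.977, -0.215, 0.01], [-0.011, 0.004, -1.0]]
force: [0.7, -0.1, -2.8]
opening: 0.612
```

```bash
python3 st.py 4 .4575,.2953,.0985
```

```text
71.28 [0.4582 0.2957 0.0986] [-0.0064  0.0098 -0.9999] q [20.72 34.47 99.75  0.91 45.93 97.66] sum 180.14
t 71.28 pos [0.4582 0.2957 0.0986] F [-0.6 -0.1 -1.7] op 0.61 yaw -77.58 tilt 0.67
need (0.4575, 0.2953, 0.0985) [0.3 0.7 0.1]
```

Call:
{"fn": "send_rows", "kwargs": {"motion": [[[0, 0, 0], 0], [[0, 0, 0], 0], [[0, 0, 0], 0], [[0, 0, 0], 0], [[0, 0, 0], 0]], "gripper": 0}}

```text
time_s: 71.7
position: [0.4588, 0.296, 0.0994]
tcp_rot: [[0.215, -0.977, -0.005], [-0.977, -0.215, 0.01], [-0.011, 0.002, -1.0]]
force: [-0.1, -0.7, 0.6]
opening: 0.902
```

Call:
{"fn": "send_rows", "kwargs": {"motion": [[[0, 0, 0], 0], [[0, 0, -15], 0], [[0, 0, -30], 0], [[0, 0, -35], 0], [[0, 0, -35], 0]]}}

```text
time_s: 72.12
position: [0.4539, 0.2924, 0.21]
tcp_rot: [[0.215, -0.976, -0.025], [-0.977, -0.215, 0.003], [-0.008, 0.024, -1.0]]
force: [0.9, 0.9, 0.1]
opening: 0.999
```

```bash
python3 st.py 6;  python3 - <<'E'
from h import *
d=capture("wrist");cv2.imwrite("pics/w18.png",d["image"])
b,m=blobs(d,300)
for c,s in b: print(c.round(1),s, [ray(d,c,z).round(4) for z in (.142,)])
c0=(.456,.295);im=d["image"].copy()
for z,col in ((.045,(0,0,255)),):
  pts=[proj(d,[c0[0]+.052*np.cos(a),c0[1]+.052*np.sin(a),z]) for a in np.linspace(0,6.28,80)]
  cv2.polylines(im,[(np.array(pts)*8).astype(int)],True,col,1,shift=3)
cv2.imwrite("pics/w18.png",im)
E
```

```text
72.42 [0.4539 0.2924 0.2085] [-0.0241  0.003  -0.9997] q [20.55 25.15 94.43  0.73 61.66 97.8 ] sum 181.24
[272.7 211.4] [ 243  182   60   59 2628] [array([0.4559, 0.2963, 0.142 ])]
```

View pics/w18.png

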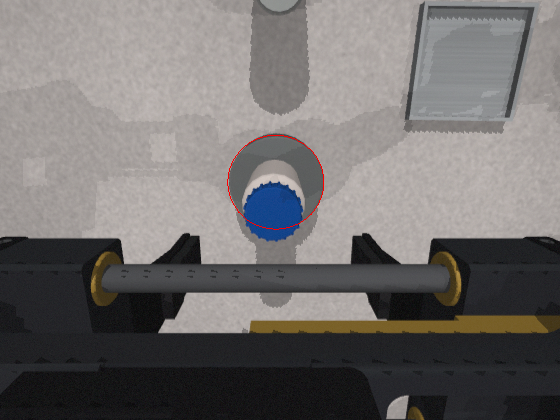

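Medium bottle upright at (0.456,0.296) on the drum; the drum outline fits (0.456,0.295). I move the arm away for a last check.

Call:
{"fn": "send_rows", "kwargs": {"motion": [[[10, 0, -20], 0], [[30, 5, -10], 0], [[35, 8, 0], 0], [[35, 8, 0], 0], [[35, 8, 0], 0]]}}

```text
time_s: 72.88
position: [0.4541, 0.1449, 0.2308]
tcp_rot: [[0.226, -0.973, -0.039], [-0.974, -0.226, 0.001], [-0.01, 0.038, -0.999]]
force: [0.4, -0.3, -0.1]
opening: 1.0
```

```bash
python3 st.py 6;  python3 - <<'E'
from h import *
for n in ("top","scene"):
    d=capture(n);cv2.imwrite(f"pics/{n}_end.png",d["image"])
    b,m=blobs(d,50)
    for c,s in b: print(n,c.round(1),s, ray(d,c,.142).round(4))
E
```

```text
73.18 [0.4545 0.1467 0.2313] [-0.0381  0.0017 -0.9993] q [  4.28  19.09 100.65   0.29  62.44  81.13] sum 182.17
top [320.3 159.3] [309 148  23  24 411] [ 0.6523 -0.0876  0.142 ]
top [390.5 250.9] [381 242  20  19 275] [ 0.452  -0.2259  0.142 ]
scene [207.3 161.4] [202 157  12  10 103] [ 0.4494 -0.2262  0.142 ]
scene [395.3 188.4] [388 182  16  14 162] [0.4539 0.2962 0.142 ]
scene [237.7 227.1] [228 219  20  17 261] [ 0.6487 -0.0889  0.142 ]
```

View pics/scene_end.png

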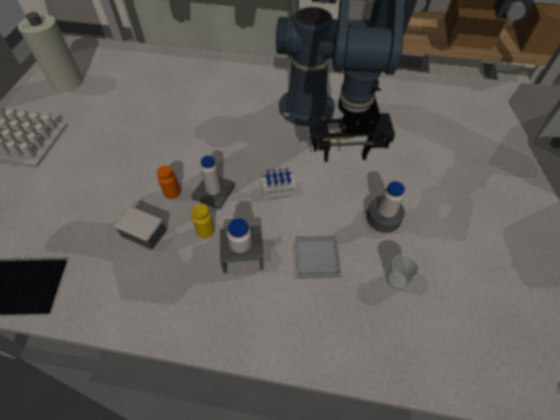

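View pics/top_end.png

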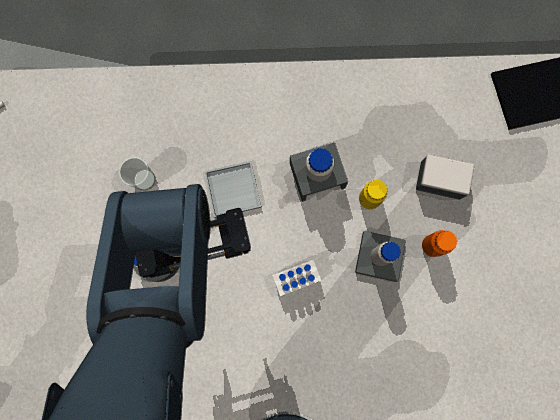

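The last pictures show all three bottles upright: tall on the slab (scene 207,161), short on the bridge (238,227), medium on the drum (395,188). The tray is empty, and the rack, beaker and tip box have not moved. I hand in.

```bash
python3 -c "
from rig import bot
print(bot.hand_in(), bot.read_state()['time_s'])"
```

```text
the job is handed in; nothing more can be done
the job is handed in; nothing more can be done
```

The job is done and handed in at about 73 s of the 128 s allowed. I put the medium bottle on the spill tray and let it go. Then the tall bottle went to the low slab, the short one to the high bridge, and the medium one from the tray to the middle drum.

**Placement:** in the final scene picture all three bottles stand upright and the gripper is clear of everything. The top view agrees for the tall and short bottles; the arm hid the medium one there, so I checked that one with the wrist and scene cameras. Cap positions against riser centres:

| Bottle | Riser | Cap measured at (m) | Riser centre (m) |
|---|---|---|---|
| Tall | low slab | (0.452, -0.226) | (0.452, -0.227) |
| Short | high bridge | (0.651, -0.088) | (0.651, -0.088) |
| Medium | middle drum | (0.456, 0.296) | (0.456, 0.295) |

The tall and medium bottles come out 2–3 mm off in the scene camera, and the short one 1–3 mm off in the scene and top views. Estimates of the drum's centre differed by about 3 mm in x.

**Bystanders:** the tray is empty, and the tube rack, beaker and tip box look unmoved.

**What went less than well:**
- **Tilt:** the tool tilted slightly during multi-row moves, to 3.9° at worst while carrying the short bottle. I brought it back under 0.8° before each release.
- **Contact force:** setting the medium bottle on the tray pressed with about 28 N; no other reading went above 11 N.

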